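# Change over a block router: catch the finished blocks, load the next bars

## Robot

A 7-joint arm with a two-finger parallel gripper is mounted at the origin on the work surface. World frame = base frame: x ahead of the robot, y to its left, z up, the work surface at z = 0. Lengths are in m, angles in rad, forces in N, time in s.
With the tool pointing down it reaches from about 0.35 to 0.9 m from the base axis. Payload 8.1 kg.
Tool frame: the origin (TCP) lies midway between the tips of the shut fingers; the grasp point (between the pads) lies 19 mm behind it; z points along the fingers, y is the line along which they close (so a half turn about z gives the same grasp; the last joint's range is limited). The gripper opens to 85 mm and grips with 20 to 120 N. Pads are 22 mm wide; open, the fingers measure 114 mm over their backs; the gripper's body (76 mm by 85 mm) begins 54 mm behind the grasp point. The pads swing forward as they close: fully open they stand 13 mm farther back than shut.
Start: joints at [1.233, 0.434, 0.025, 1.573, -0.012, 1.134, -0.075], TCP at [0.145, -0.608, 0.231] pointing down, gripper open.
Joint ranges: [-2.62, 2.62], [-0.44, 2.09], [-1.27, 1.32], [0.08, 2.57], [-1.32, 4.46], [0.12, 2], [-2.74, 2.74]. Speed limits (rad/s): [2.22, 2.22, 3.01, 3.01, 3.14, 3.14, 3.14].

## Interface

Orientations are given as a unit quaternion [x, y, z, w].
In Python, from rig import get_state, camera, get_calibration, close_job gives the robot as it stands. The module is installed in compiled form; this text tells all that it offers.
- The arm moves only by the tool apply_moves, never from a script. Its argument "steps" is a list of rows, each a list of 2 entries, a list of its own where there are three numbers: the shift along the tool's x, y, z in m, then the turn, a rotation vector about the tool's x, y, z in rad. A call has exactly 10 rows; each row shifts and turns the commanded pose from where the row before left it, along the tool's axes as they then stand; what a row does not reach is not made up. A row lasts 1/8 s, in which the tool goes at most 62.5 mm and 10.7 degrees, less where a joint would pass 70% of its speed; a pose out of reach is approached as far as the arm can. A call with a gripper value outside its range is refused whole. "gripper" is the opening, from 0 (shut) to 1 (fully open), set as the call begins (left out, the last holds). The fingers move at their own pace and stop on an object; the grip force is fixed at half the most. Time passes only in rows, so rows that do not move let the fingers close, or fill a call up. It gives the time, the measured TCP pose, the force, the opening and the grip force at its end, in the units of the state.
- get_state(): the state, without advancing time (a new reading comes with each control period).
- camera(name): name is "scene" or "top" or "wrist"; returns the picture (420x560x3 uint8, red, green, blue); there is no depth.
- get_calibration(name): a dict with "fx", "fy", "cx", "cy" (pixels), "R" (3x3) and "t" (3): a world point X has camera coordinates R X + t; the wrist camera has in their place "tool_from_camera" (4x4, takes a point from camera to tool coordinates, whose origin is the TCP and whose axes are the flange's). Camera axes: x right, y down, z forward; pixel columns grow to the right and rows downward; lengths in m; the calibration is good to about 2 mm. A picture is of the moment at which its call begins: read the wrist's pose just before it. get_calibration takes no time and is no camera call.
- close_job(): hands the job in; it is judged then, once.
The state is a dict: "t": time; "joints": joint angles; "qd": joint speeds; "joint_efforts": joint torques, N m; "ee_pos": TCP position; "orientation": TCP orientation; "ft_force": force on the tool from outside, world axes, zero at the start; "moment": the same for the moment, N m; "opening": opening from 0.0 (shut) to 1.0 (fully open); "grasp_force": force on a finger pad.
Only numpy, scipy, OpenCV 4.12 (cv2) and the standard library are available. Lean on these libraries where they do the work, as an engineer would, in place of code of your own. Each camera call takes 0.05 s, during which the arm holds its last target. There are 200 camera calls.

## Task

Change over the block router: hold the white bin by its handle under the mouth of the sloping chute and raise it so that its side walls lift the two feet of the gate, catch every finished block in the held bin with none falling on the bench, and put the bin back upright on the middle of its rubber mat, the gate shut again. Load every square bar from the bench into the fixture bed, one bar to a lane in any lanes, flat on the board and pushed fully against both the lane's side fence and the end stop. When all this is in place press the start button, and leave the glue bottle, brush and tape measure alone.

Things in the scene. Friction and masses are not known exactly. Their poses are not given: they have to be found in the camera images.
- chute: Fixed sheet-metal chute. Origin on the bench straight under the middle of the lip; -x is the way the mouth faces and the pieces leave, +z up. Slick floor 290 mm long, 54 mm wide inside, rising from the lip towards +x at 0.47 rad; walls 40 mm. Lip 215 mm above the bench. Four legs, the nearest 85 mm behind the lip; nothing but air before that. Blocks lie in single file behind the gate.
- lip (a point): Middle of the lip: the lower edge of the chute floor, 215 mm above the bench.
- gate (a joint): Lift gate of the mouth: height lifted, 0 (shut) to 0.060 m; falls shut by its weight (0.13 kg). Blocks pass from about 0.038 m. Clear plate on a 190 mm cross bar; from its ends two legs hang outside the chute, each with a flat foot 58 to 102 mm to the side of the middle. The bin's two side walls meet the feet from below when the bin (its x along the chute's x) is raised under the mouth.
- gate_feet (a point): Midway between the two feet, level with their undersides: with the gate down 75 mm below the lip and 24 mm in front of it (chute -x). The feet reach from 6 mm behind the lip to 54 mm in front. Rises with the gate.
- block0: Hardwood block with rounded edges, 60 x 42 x 32 mm (x, y, z), 50 g, two dark dowel holes; origin at its centre. Starts in the chute, its x along the slope.
- block3: Hardwood block, the same as block0; absent (None) in some starts
- block1: Hardwood block, the same as block0, next in the queue
- block2: Hardwood block, the same as block0, next in the queue
- mat: Fixed flat black rubber mat, 240 x 200 x 3 mm (x, y, z), the bin's place. Origin at the centre of its underside.
- bin: Open white plastic bin, 210 x 155 x 100 mm outside (x, y, z), walls and floor 6 mm, 0.22 kg. Origin at the centre of the box's underside. Black upright handle outside its -x wall: 22 mm thick (x), 60 mm wide (y), centred at x = -116 mm, from 30 to 140 mm above the underside, so its top 40 mm stand above the rim. Starts empty on the mat.
- bin_handle (a point): Where to grip the handle: in its middle, 120 mm above the bin's underside, 20 mm below the handle's top.
- bed: Fixed loading bed of the fixture: board 150 x 260 x 12 mm (x, y, z), origin at the centre of its underside. Stop strip along the +x edge, face at x = +63 mm, top 28 mm above the bench. Three lanes along x at 80 mm pitch, each with a fence on its +y side (30 mm wide, from x = -47 to the stop, top 22 mm above the bench, 10 above the board); -x ends open. 50 mm clear from fence to fence.
- lane0 (a point): Lane at the +y side: where the centre of a bar lies when it rests on the board against this lane's fence and the stop (bed frame: x 3 mm, y +75 mm, z 29 mm); axes as the bed's.
- lane1 (a point): The same point of the middle lane (bed frame y -5 mm).
- lane2 (a point): The same point of the lane at the -y side (bed frame y -85 mm).
- bar0: Square planed light-wood bar, 120 x 34 x 34 mm (x along its length), 0.09 kg; origin at its centre. Starts lying on the bench in front of the bed; absent (None) in some starts.
- bar1: Square bar, the same as bar0; absent (None) in some starts
- bar2: Square bar, the same as bar0; absent (None) in some starts
- start (a joint): Start button: how far it is pressed, 0 to 0.006 m (fully down takes 5 N); springs back.
- start_top (a point): Middle of the top of the round green start button (36 mm across) on a fixed grey housing.
- glue: Bystander: white glue bottle with an orange cap, 60 mm across, 170 mm high; origin at the centre of its foot.
- brush: Bystander: bench brush, 220 mm long.
- tape: Bystander: yellow tape measure, 75 x 32 x 65 mm.
There are look-alikes about, which are no part of the job. Leave any purple or red look-alike of the block2 alone.

How it is judged:
By the outcome, as a careful person would: the job done as asked, in the order asked, and still so for the second after the job is handed in, with the robot touching nothing.
Of bar2, block3 only 1 to 2 are there at a start; the rules pass over those that are not, and their reading is None.
At some moment in a run one of bar0, bar1, bar2 may be knocked a few centimetres aside while the robot is not near it.
It also fails if it takes over 210 s, if anything falls off the work surface, if the arm or the gripper's body presses on something with over 40 N, if the wrist force passes 120 N, or if a joint passes its speed limit or range.

## Working session

There is one attempt and no reset: what is moved stays moved. The work goes in short steps, Python scripts to look and compute and a tool call to move; the robot and the scene stay as the last step left them, time stands still between calls to the robot, and variables do not carry over. Pictures are saved under pics/ and viewed, at most 14 in all, crops included, and the job is handed in when it is done.

Besides the shell and the picture viewer there is one more tool, called after ">>>" by a JSON object that holds its "op" and its "data". apply_moves: Moves the arm, as the interface text tells. Its arguments: {"type":"object","properties":{"steps":{"type":"array","items":{"type":"array"}},"gripper":{"type":"number"}},"required":["steps"]}

```bash
mkdir -p pics; ls
python3 - <<'E'
from rig import *
import cv2,json
s=get_state();print(s)
for n in("scene","top","wrist"):
    cv2.imwrite(f"pics/{n}0.png",camera(n)[:,:,::-1]);print(n,get_calibration(n))
E
```

```text
pics
{'t': 0.0, 'joints': array([ 1.23339712,  0.43522485,  0.02498516,  1.57411908, -0.0115993 ,
        1.13401384, -0.0751138 ]), 'qd': array([-0.00139049, -0.00060852, -0.00034364,  0.00038204, -0.00059354,
       -0.00020614, -0.00023481]), 'joint_efforts': array([-3.68661504e-04, -6.70468140e+01,  1.02424297e+00, -3.16217458e+01,
        1.53346360e-02,  1.24424585e-02, -1.37878624e-05]), 'ee_pos': array([ 0.14521928, -0.60735725,  0.23051646]), 'orientation': array([ 9.93121791e-01,  1.17083097e-01, -1.70067266e-04, -7.91979612e-04]), 'ft_force': array([ 0.41775496, -0.34181891,  0.81810771]), 'moment': array([ 0.00559927, -0.00125515,  0.01796546]), 'grasp_force': 0.0, 'opening': 0.9992051988846143}
scene {'fx': 504.9226160656921, 'fy': 504.9226160656921, 'cx': 282.19608170961936, 'cy': 212.89906137323803, 'R': array([[ 0.90702977,  0.42106353,  0.00158365],
       [ 0.35652863, -0.76600073, -0.5349114 ],
       [-0.22401861,  0.48574518, -0.84490667]]), 't': array([-0.54082675, -0.00639524,  1.66612966])}
top {'fx': 516.9808935818627, 'fy': 516.9808935818627, 'cx': 270.6192393704054, 'cy': 213.1637529216436, 'R': array([[ 0.00608187, -0.99996786, -0.00522446],
       [-0.98697118, -0.00516263, -0.16081432],
       [ 0.16078218,  0.00613444, -0.98697085]]), 't': array([0.07744812, 0.56231267, 1.53817162])}
wrist {'fx': 326.6998263305739, 'fy': 326.6998263305739, 'cx': 275.47063895670215, 'cy': 208.73540067025615, 'tool_from_camera': array([[-1.05849440e-03, -9.47623359e-01, -3.19388243e-01,
         8.35667547e-02],
       [ 9.99999383e-01, -8.95017312e-04, -6.58616725e-04,
        -1.77302724e-04],
       [ 3.38262586e-04, -3.19388743e-01,  9.47623721e-01,
        -1.41840891e-01],
       [ 0.00000000e+00,  0.00000000e+00,  0.00000000e+00,
         1.00000000e+00]])}
```

View pics/scene0.png

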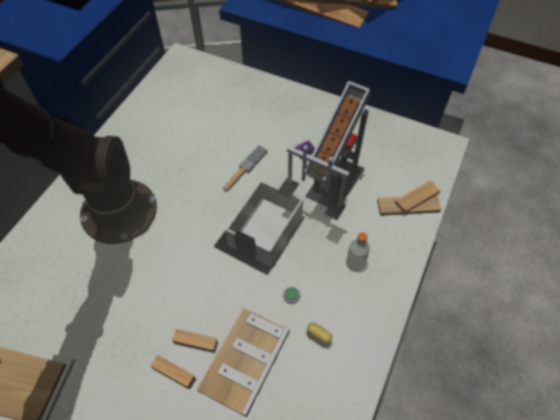

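View pics/top0.png

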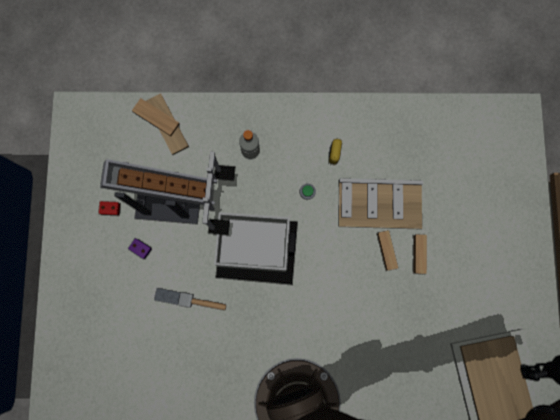

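Scene: chute with orange blocks at top-view (160,185), mouth facing right (‑y), dark gate feet at (227,172) and (219,227); bin on mat at (253,243); bed (380,205); two bars (388,250), (420,253); button (307,191). Let me look closer.

```bash
cat > h.py <<'E'
from rig import *
import numpy as np, cv2
from scipy.spatial.transform import Rotation as Rn
def grab(n,f=None):
    s=get_state(); im=camera(n); 
    if f: cv2.imwrite(f"pics/{f}.png",im[:,:,::-1])
    return im,s
def ray(n,uv,s=None):
    c=get_calibration(n); u,v=uv
    d=np.array([(u-c["cx"])/c["fx"],(v-c["cy"])/c["fy"],1.])
    if n=="wrist":
        T=c["tool_from_camera"];R=Rn.from_quat(s["orientation"]).as_matrix()
        return s["ee_pos"]+R@T[:3,3], R@T[:3,:3]@d
    return -c["R"].T@c["t"], c["R"].T@d
def onz(n,uv,z,s=None):
    o,d=ray(n,uv,s); return o+d*(z-o[2])/d[2]
def tri(rays):
    A=np.zeros((3,3));b=np.zeros(3)
    for o,d in rays:
        d=d/np.linalg.norm(d);P=np.eye(3)-np.outer(d,d);A+=P;b+=P@o
    p=np.linalg.solve(A,b)
    return p,[np.linalg.norm(np.cross(p-o,d/np.linalg.norm(d))) for o,d in rays]
E
python3 - <<'E'
import cv2
a=cv2.imread("pics/top0.png")[140:290,90:310];b=cv2.imread("pics/scene0.png")[75:275,205:385]
a=cv2.convertScaleAbs(cv2.resize(a,None,fx=3.6,fy=3.6,interpolation=2),alpha=1.6);b=cv2.convertScaleAbs(cv2.resize(b,None,fx=3,fy=3,interpolation=2),alpha=1.6)
cv2.imwrite("pics/ca.png",a);cv2.imwrite("pics/cb.png",b)
E
```

```text
(no output)
```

View pics/ca.png

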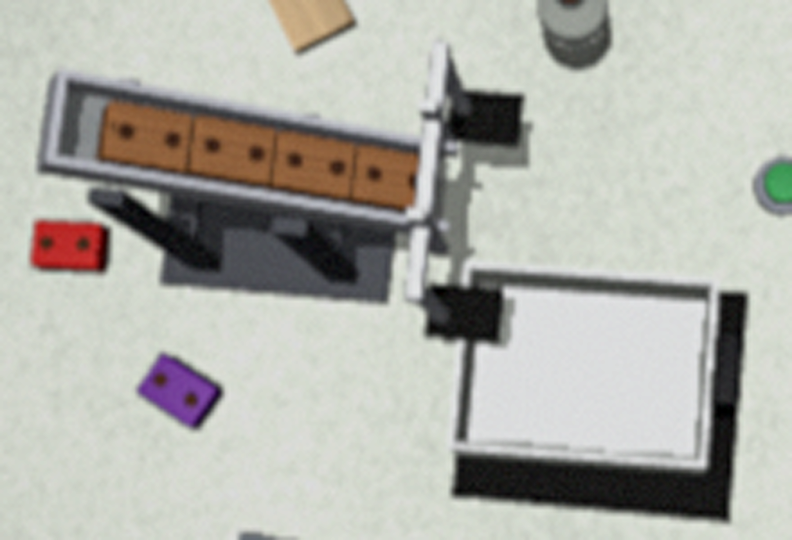

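View pics/cb.png

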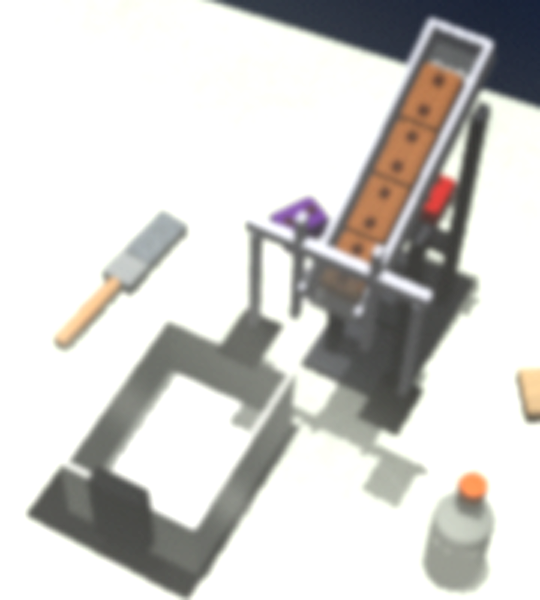

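Four blocks in the chute, two bars; bin handle faces ‑y (crop (725,350)), so bin x already ≈ chute x. One gate foot overhangs the bin.

Run:
```python
from h import *
f=lambda p:(p[0]/3.6+90-.36,p[1]/3.6+140-.36)
np.set_printoptions(precision=4,suppress=True)
for n,p,z in [("rimTL",(468,268),.103),("rimTR",(716,284),.103),("rimBR",(710,469),.103),("rimBL",(455,448),.103),("handle top",(724,352),.143),("foot1 outfront",(523,95),.145),("foot2 outfront",(499,342),.145),("matTR",(748,293),.003),("matBR",(730,520),.003),("matBL",(452,496),.003),("chuteTL",(60,74),.35),("button",(780,185),.05)]:
    print(n,onz("top",f(p),z))
print("lip-ish",onz("top",f((415,185)),.23))
g=lambda p:(p[0]/3+205-.33,p[1]/3+75-.33)
# two-view heights: handle top centre, foot2 outfront corner, foot1
for n,a,b in [("handle",(724,352),(120,480)),("foot1",(523,95),(397,432))]:
    print(n,tri([ray("top",f(a)),ray("scene",g(b))]))
```

```text
rimTL [0.549  0.2308 0.103 ]
rimTR [0.5368 0.0274 0.103 ]
rimBR [0.3861 0.0322 0.103 ]
rimBL [0.4018 0.238  0.103 ]
handle top [0.4763 0.0222 0.143 ]
foot1 outfront [0.6843 0.1849 0.145 ]
foot2 outfront [0.483  0.2004 0.145 ]
matTR [ 0.5443 -0.0034  0.003 ]
matBR [0.348  0.0125 0.003 ]
matBL [0.367  0.2507 0.003 ]
chuteTL [0.645  0.4926 0.35  ]
button [ 0.6307 -0.0287  0.05  ]
lip-ish [0.592  0.2588 0.23  ]
handle (array([0.472 , 0.0207, 0.1587]), [np.float64(0.0031404265602798767), np.float64(0.003140426560279985)])
foot1 (array([0.6852, 0.1857, 0.1464]), [np.float64(0.0015261603938935412), np.float64(0.001526160393893503)])
```

```bash
cat >> h.py <<'E'
def plan(p,yaw=None):
    """tool-frame shift to world p, and turn about tool z so that tool x gets world heading yaw"""
    s=get_state();R=Rn.from_quat(s["orientation"]).as_matrix()
    print("shift(mm) in tool:",np.round(R.T@(np.array(p)-s["ee_pos"])*1000,1),"tilt",np.round(R[:2,2],4))
    h=np.arctan2(R[1,0],R[0,0])
    print("heading",round(h,4),"turn tool z:",None if yaw is None else round(-((yaw-h+np.pi)%(2*np.pi)-np.pi),4))
E
python3 -c "
from h import *
plan((.44,.02,.35),-.077)"
```

```text
shift(mm) in tool: [ 432.6 -541.9 -118.7] tilt [-0.0004  0.0011]
heading 0.2347 turn tool z: 0.3117
```

>>> {"op": "apply_moves", "data": {"steps": [[[0.036,-0.045,-0.01],[0,0,0]],[[0.036,-0.045,-0.01],[0,0,0]],[[0.036,-0.045,-0.01],[0,0,0]],[[0.036,-0.045,-0.01],[0,0,0]],[[0.036,-0.045,-0.01],[0,0,0]],[[0.036,-0.045,-0.01],[0,0,0]],[[0.036,-0.045,-0.01],[0,0,0]],[[0.036,-0.045,-0.01],[0,0,0]],[[0.036,-0.045,-0.01],[0,0,0]],[[0.036,-0.045,-0.01],[0,0,0]]], "gripper": 1}}

```text
t: 1.4
ee_pos: [0.3912, -0.0847, 0.3317]
orientation: [0.993, 0.117, 0.0, 0.0]
ft_force: [0.7, -0.9, -0.1]
opening: 1.001
grasp_force: 0.0
```

>>> {"op": "apply_moves", "data": {"steps": [[[0.036,-0.046,-0.01],[0,0,0]],[[0.036,-0.046,-0.008],[0,0,0]],[[0,0,0],[0,0,0.104]],[[0,0,0],[0,0,0.104]],[[0,0,0],[0,0,0.104]],[[0,0,0],[0,0,0]],[[0,0,0],[0,0,0]],[[0,0,0],[0,0,0]],[[0,0,0],[0,0,0]],[[0,0,0],[0,0,0]]]}}

```text
t: 2.65
ee_pos: [0.4395, 0.0197, 0.3493]
orientation: [0.999, -0.039, -0.0, 0.0]
ft_force: [0.3, 0.1, 0.1]
opening: 1.001
grasp_force: 0.0
```

Run:
```python
from h import *
im,s=grab("wrist","w1");plan((.44,.02,.35),-.077);print(s["t"])
cv2.imwrite("pics/w1b.png",cv2.resize(cv2.convertScaleAbs(im[:,:,::-1],alpha=1.5),(800,600)))
```

```text
shift(mm) in tool: [ 0.5 -0.3 -0.7] tilt [-0.0001 -0.    ]
heading -0.0771 turn tool z: -0.0001
2.65
```

View pics/w1b.png

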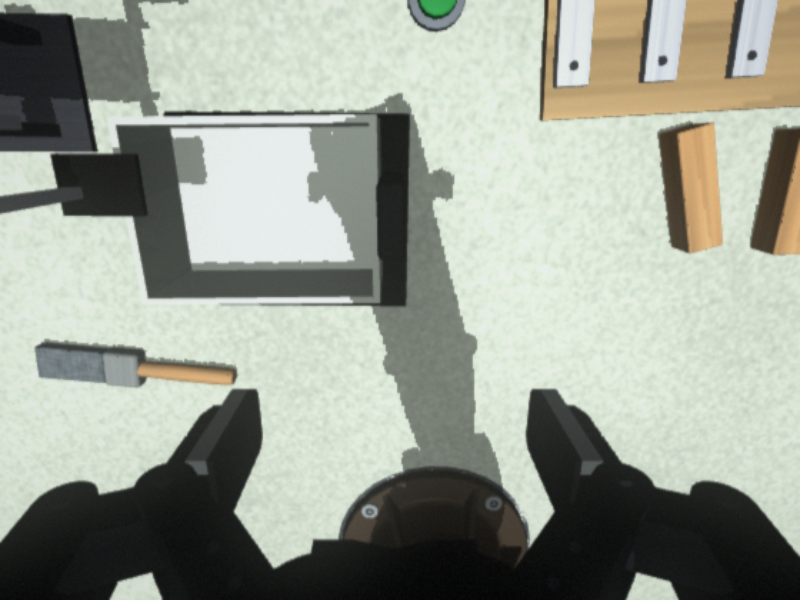

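Wrist view: bin rim left corners (117,125),(148,298) [800-scale], foot corner (147,215) overhanging; handle black at right of the bin (378–408, ~113–300 incl. mat). Triangulate with the top view.

Run:
```python
from h import *
np.set_printoptions(precision=4,suppress=True)
f=lambda p:(p[0]/3.6+90-.36,p[1]/3.6+140-.36)
w=lambda p:(p[0]*.7-.15,p[1]*.7-.15)
s=get_state()
for n,a,b in [("rimTL",(468,268),(117,125)),("rimBL",(455,448),(148,298)),("foot2of",(499,342),(147,215)),("foot2if",(503,289),(141,154)),("button",(782,183),(435,2)) ]:
    print(n,tri([ray("top",f(a)),ray("wrist",w(b),s)]))
for n,b,z in [("rimTL",(117,125),.103),("rimBL",(148,298),.103),("rimTR",(381,121),.103),("matBR",(406,305),.003),("matTR",(410,114),.003),("foot of",(147,215),.14),("foot if",(141,154),.14)]:
    print(n,onz("wrist",w(b),z,s))
im=cv2.imread("pics/w1.png")[70:225,70:310]
cv2.imwrite("pics/w1d.png",cv2.resize(np.uint8(255*(np.clip(im/90.,0,1)**.5)),None,fx=3.3,fy=3.3,interpolation=2))
```

```text
rimTL (array([0.5509, 0.2316, 0.0965]), [np.float64(0.0009227262596813987), np.float64(0.0009227262596815567)])
rimBL (array([0.4049, 0.2408, 0.0963]), [np.float64(0.003388845130994007), np.float64(0.0033888451309939)])
foot2of (array([0.4842, 0.2011, 0.1414]), [np.float64(0.0008499283409677586), np.float64(0.0008499283409679644)])
foot2if (array([0.5277, 0.1992, 0.1332]), [np.float64(0.000499000537637123), np.float64(0.0004990005376372871)])
button (array([ 0.6552, -0.0383, -0.0615]), [np.float64(0.0008005374941314002), np.float64(0.0008005374941314577)])
rimTL [0.5514 0.2283 0.103 ]
rimBL [0.4094 0.2392 0.103 ]
rimTR [0.5382 0.0228 0.103 ]
matBR [0.3499 0.014  0.003 ]
matTR [ 0.5463 -0.0037  0.003 ]
foot of [0.4848 0.2023 0.14  ]
foot if [0.5281 0.1959 0.14  ]
```

View pics/w1d.png

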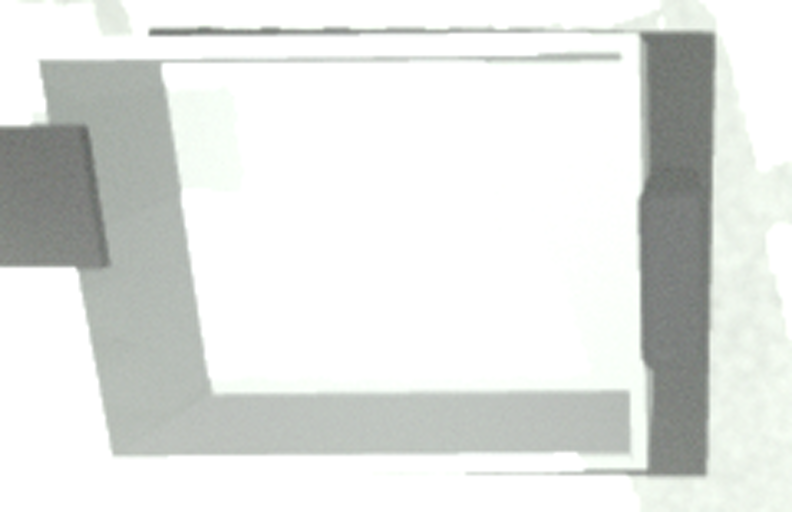

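Run:
```python
from h import *
np.set_printoptions(precision=4,suppress=True)
w=lambda p:(p[0]/3.3+70-.35,p[1]/3.3+70-.35)
s=get_state()
P={n:onz("wrist",w(b),z,s) for n,b,z in [("TL",(40,60),.103),("TR",(643,33),.103),("BR",(647,470),.103),("BL",(112,455),.103),("hT",(640,197),.143),("hB",(640,362),.143)]}
for k in P:print(k,P[k])
print("bin c",sum(P[k] for k in("TL","TR","BR","BL"))/4, "handle mid inner",(P["hT"]+P["hB"])/2)
for a,b in("TL","TR"),("BL","BR"):d=P[a]-P[b];print(np.linalg.norm(d),np.arctan2(d[0],d[1]))
for a,b in("TR","BR"),("TL","BL"):d=P[a]-P[b];print(np.linalg.norm(d),np.arctan2(-d[1],d[0]))
```

```text
TL [0.5509 0.2284 0.103 ]
TR [0.5434 0.0246 0.103 ]
BR [0.3888 0.0368 0.103 ]
BL [0.4106 0.2387 0.103 ]
hT [0.4935 0.0287 0.143 ]
hB [0.4404 0.0335 0.143 ]
bin c [0.4734 0.1321 0.103 ] handle mid inner [0.467  0.0311 0.143 ]
0.203986630349849 0.03649121031031801
0.20308163640073054 0.10766874078940315
0.1551441636787541 0.0790274483241629
0.14065652735926704 0.07331298147299418
```

```bash
python3 -c "
from h import *
plan((.4652,.0197,.106),-.078)"
```

```text
shift(mm) in tool: [ 25.7  -2.  243.3] tilt [-0.0001 -0.    ]
heading -0.0771 turn tool z: 0.0009
```

>>> {"op": "apply_moves", "data": {"steps": [[[0.0257,-0.002,0],[0,0,0]],[[0,0,0.045],[0,0,0]],[[0,0,0.045],[0,0,0]],[[0,0,0.045],[0,0,0]],[[0,0,0.045],[0,0,0]],[[0,0,0.03],[0,0,0]],[[0,0,0.02],[0,0,0]],[[0,0,0.013],[0,0,0]],[[0,0,0],[0,0,0]],[[0,0,0],[0,0,0]]]}}

```text
t: 3.95
ee_pos: [0.4658, 0.0199, 0.107]
orientation: [0.999, -0.039, 0.001, -0.0]
ft_force: [1.7, -0.0, 1.1]
opening: 0.999
grasp_force: 0.0
```

Run:
```python
from h import *
im,s=grab("wrist","w2");plan((.4652,.0197,.106),-.078)
im=im[80:,100:450,::-1]
cv2.imwrite("pics/w2b.png",cv2.resize(np.uint8(255*(np.clip(im/140.,0,1)**.6)),None,fx=1.75,fy=1.75))
```

```text
shift(mm) in tool: [-0.7  0.2  1.1] tilt [0.0015 0.    ]
heading -0.0774 turn tool z: 0.0006
```

View pics/w2b.png

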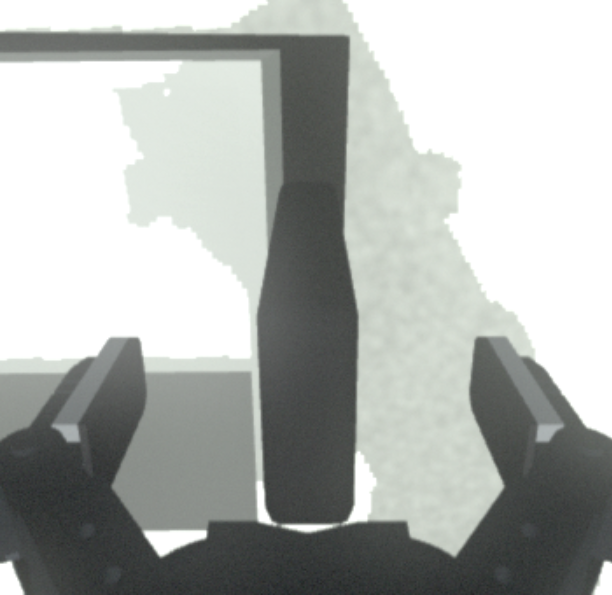

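Handle is centred between the fingers (top face from ~(258,315) to (355,515) in the crop). Check its centre, then grip.

Run:
```python
from h import *
s=get_state()
Q=[onz("wrist",(u/1.75+100,v/1.75+80),.143,s) for u,v in[(258,315),(357,315),(265,518),(352,518)]]
for q in Q:print(q.round(4))
print(np.mean(Q,0))
```

```text
[0.4948 0.0284 0.143 ]
[0.4932 0.008  0.143 ]
[0.4415 0.0324 0.143 ]
[0.4399 0.0119 0.143 ]
[0.4673419  0.02019878 0.143     ]
```

>>> {"op": "apply_moves", "data": {"steps": [[[0,0,0.001],[0,0,0]],[[0,0,0],[0,0,0]],[[0,0,0],[0,0,0]],[[0,0,0],[0,0,0]],[[0,0,0],[0,0,0]],[[0,0,0],[0,0,0]],[[0,0,0],[0,0,0]],[[0,0,0],[0,0,0]],[[0,0,0],[0,0,0]],[[0,0,0],[0,0,0]]], "gripper": 0}}

```text
t: 5.25
ee_pos: [0.4655, 0.0198, 0.1055]
orientation: [0.999, -0.039, 0.0, 0.0]
ft_force: [-1.1, -0.3, 4.4]
opening: 0.253
grasp_force: 59.3
```

>>> {"op": "apply_moves", "data": {"steps": [[[0,0,-0.004],[0,0,0]],[[0,0,-0.004],[0,0,0]],[[0,0,-0.004],[0,0,0]],[[0,0,-0.003],[0,0,0]],[[0,0,0],[0,0,0]],[[0,0,0],[0,0,0]],[[0,0,0],[0,0,0]],[[0,0,0],[0,0,0]],[[0,0,0],[0,0,0]],[[0,0,0],[0,0,0]]]}}

```text
t: 6.5
ee_pos: [0.4653, 0.0198, 0.1203]
orientation: [0.999, -0.039, -0.0, 0.0]
ft_force: [-0.7, 0.0, -2.6]
opening: 0.25
grasp_force: 58.7
```

Run:
```python
from h import *
plan((.574,.0713,.12),-.079); s=get_state();print(s["moment"],s["ft_force"],s["opening"])
im,s=grab("scene"); im=im[75:275,205:385,::-1]
cv2.imwrite("pics/s2.png",cv2.resize(np.uint8(255*(np.clip(im/180.,0,1)**.6)),None,fx=3,fy=3,interpolation=2))
```

```text
shift(mm) in tool: [104.4 -59.8   0.3] tilt [-0. -0.]
heading -0.0772 turn tool z: 0.0018
[-0.19380205 -0.0116708   0.04859322] [-0.68247536  0.03460835 -2.60886801] 0.2502748564113871
```

View pics/s2.png

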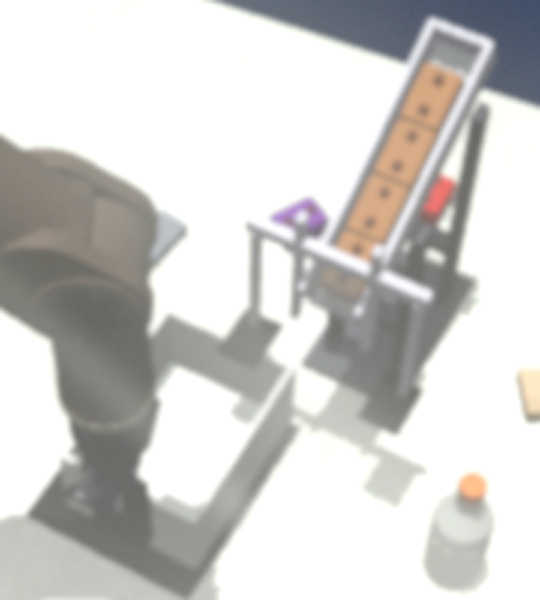

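Bin is lifted clear and held. Carry it under the mouth.

>>> {"op": "apply_moves", "data": {"steps": [[[0.006,-0.004,0],[0,0,0]],[[0.012,-0.007,0],[0,0,0]],[[0.014,-0.008,0],[0,0,0]],[[0.015,-0.008,0],[0,0,0]],[[0.015,-0.008,0],[0,0,0]],[[0.015,-0.008,0],[0,0,0]],[[0.012,-0.007,0],[0,0,0]],[[0.01,-0.006,0],[0,0,0]],[[0.0054,-0.0038,0],[0,0,0.002]],[[0,0,0],[0,0,0]]]}}

```text
t: 7.8
ee_pos: [0.5741, 0.0716, 0.1202]
orientation: [0.999, -0.04, -0.0, -0.0]
ft_force: [-0.1, -1.1, -2.2]
opening: 0.253
grasp_force: 58.7
```

Run:
```python
from h import *
plan((.574,.0713,.12),-.079); s=get_state();print(s["moment"],s["ft_force"])
im,s=grab("wrist","w3")
im2,_=grab("top","t3")
b=im2[140:290,180:310,::-1];a=im[:300,:400,::-1]
g=lambda x:np.uint8(255*(np.clip(x/160.,0,1)**.5))
b=cv2.resize(g(b),(390,450),interpolation=2);a=cv2.resize(g(a),(400,300))
o=np.zeros((450,790,3),np.uint8);o[:300,:400]=a;o[:,400:]=b;cv2.imwrite("pics/c3.png",o)
```

```text
shift(mm) in tool: [-0.1  0.3  0.2] tilt [-0.0001  0.0001]
heading -0.079 turn tool z: -0.0
[-0.22003098  0.03120295  0.05047654] [-0.11558596 -1.09640589 -2.22324372]
```

View pics/c3.png

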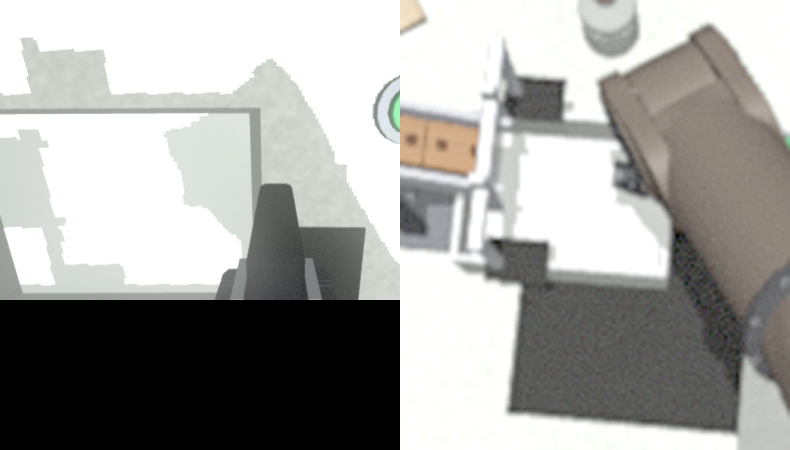

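Run:
```python
from h import *
f=lambda p:((p[0]-400)/3+180-.33,p[1]/3+140-.33)
for n,p,z in[("f1o",(563,79),.143),("f1i",(563,118),.143),("f2i",(548,243),.143),("f2o",(548,281),.143),("rimT outer",(600,122),.118),("rimB outer",(600,287),.118)]:print(n,onz("top",f(p),z).round(4))
# sub-pixel column profiles in top image (blue-free gray) 
im=cv2.imread("pics/t3.png",0)
for c in(228,232,238,246,250):print(c,im[160:242,c].tolist())
```

```text
f1o [0.6849 0.1877 0.143 ]
f1i [0.646 0.187 0.143]
f2i [0.5236 0.1992 0.143 ]
f2o [0.487  0.1985 0.143 ]
rimT outer [0.6479 0.1525 0.118 ]
rimB outer [0.4845 0.1503 0.118 ]
228 [164, 164, 166, 162, 149, 112, 49, 11, 15, 20, 18, 18, 19, 21, 21, 19, 15, 20, 20, 21, 34, 49, 52, 46, 64, 119, 164, 169, 168, 167, 168, 167, 167, 167, 168, 167, 168, 166, 167, 168, 167, 168, 167, 166, 167, 167, 168, 167, 167, 167, 167, 166, 168, 168, 167, 167, 168, 168, 166, 140, 75, 22, 14, 17, 22, 20, 22, 29, 32, 26, 24, 25, 25, 22, 12, 9, 16, 15, 23, 19, 20, 20]
232 [163, 161, 162, 164, 163, 138, 73, 21, 13, 18, 18, 15, 17, 19, 19, 16, 15, 17, 17, 20, 32, 45, 51, 48, 60, 103, 149, 168, 168, 168, 168, 167, 168, 168, 167, 167, 167, 166, 168, 168, 167, 168, 167, 167, 168, 165, 167, 168, 167, 167, 168, 167, 167, 167, 167, 167, 166, 167, 167, 167, 168, 164, 158, 157, 157, 157, 158, 163, 158, 123, 72, 55, 52, 39, 23, 18, 18, 20, 21, 23, 22, 18]
238 [160, 162, 161, 161, 161, 163, 164, 162, 160, 158, 159, 162, 165, 161, 152, 149, 154, 163, 166, 143, 83, 55, 56, 56, 56, 79, 126, 165, 169, 168, 167, 166, 168, 166, 1
[... 299 characters left out ...]
 154, 158, 162, 168, 159, 121, 70, 57, 57, 55, 63, 104, 148, 168, 169, 166, 167, 167, 167, 168, 167, 167, 167, 168, 167, 167, 169, 167, 167, 166, 168, 167, 167, 168, 167, 168, 166, 167, 167, 167, 166, 169, 168, 167, 168, 167, 166, 167, 168, 167, 168, 167, 167, 168, 159, 126, 74, 54, 57, 46, 28, 16, 20, 20, 20, 21, 17]
250 [152, 164, 160, 139, 87, 45, 36, 42, 44, 47, 45, 47, 45, 41, 36, 34, 34, 23, 23, 17, 19, 16, 29, 38, 45, 55, 83, 131, 166, 156, 130, 124, 126, 124, 125, 140, 156, 153, 140, 135, 125, 119, 137, 163, 172, 170, 166, 164, 166, 169, 167, 167, 168, 167, 168, 168, 166, 167, 167, 167, 167, 166, 167, 167, 167, 168, 166, 167, 168, 168, 143, 87, 57, 56, 50, 30, 18, 19, 18, 17, 21, 21]
```

Bin walls lie under both feet (x ≈ 0.655 and 0.506 vs feet 0.646–0.685, 0.487–0.524). Nudge +3 mm and raise ~74 mm.

>>> {"op": "apply_moves", "data": {"steps": [[[0.003,0,0],[0,0,0]],[[0,0,-0.008],[0,0,0]],[[0,0,-0.01],[0,0,0]],[[0,0,-0.01],[0,0,0]],[[0,0,-0.01],[0,0,0]],[[0,0,-0.01],[0,0,0]],[[0,0,-0.01],[0,0,0]],[[0,0,-0.01],[0,0,0]],[[0,0,-0.006],[0,0,0]],[[0,0,0],[0,0,0]]]}}

```text
t: 9.15
ee_pos: [0.5771, 0.0711, 0.1946]
orientation: [0.999, -0.04, 0.0, 0.0]
ft_force: [0.8, 1.9, -7.8]
opening: 0.251
grasp_force: 62.7
```

>>> {"op": "apply_moves", "data": {"steps": [[[0,0,0],[0,0,0]],[[0,0,0],[0,0,0]],[[0,0,0],[0,0,0]],[[0,0,0],[0,0,0]],[[0,0,0],[0,0,0]],[[0,0,0],[0,0,0]],[[0,0,0],[0,0,0]],[[0,0,0],[0,0,0]],[[0,0,0],[0,0,0]],[[0,0,0],[0,0,0]]]}}

```text
t: 10.4
ee_pos: [0.577, 0.0711, 0.1943]
orientation: [0.999, -0.04, 0.0, -0.0]
ft_force: [0.8, 0.6, -6.1]
opening: 0.247
grasp_force: 65.4
```

Run:
```python
from h import *
s=get_state();print(s["moment"],s["ft_force"])
im,s=grab("scene","s4")
im2,_=grab("top","t4")
b=im2[140:290,100:310,::-1];a=im[75:255,205:385,::-1]
g=lambda x:np.uint8(255*(np.clip(x/180.,0,1)**.5))
b=cv2.resize(g(b),(420,300),interpolation=2);a=cv2.resize(g(a),(380,380),interpolation=2)
o=np.zeros((380,800,3),np.uint8);o[:,:380]=a;o[:300,380:]=b;cv2.imwrite("pics/c4.png",o)
```

```text
[-0.49221037  0.07473033 -0.01754461] [ 0.80724288  0.56473465 -6.100556  ]
```

View pics/c4.png

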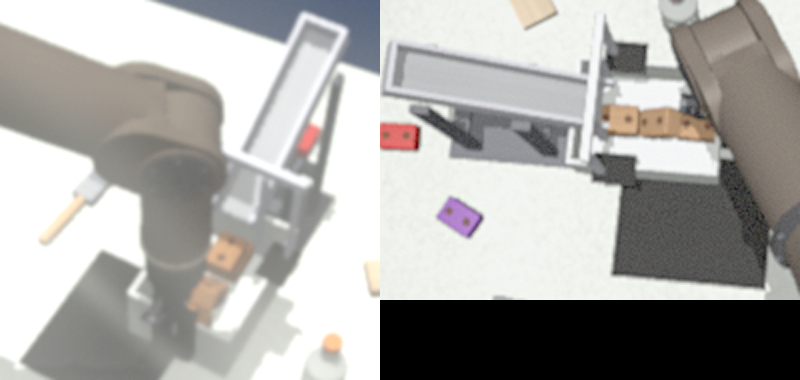

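Chute is empty; blocks sit in the bin (force ≈ bin + four blocks + gate). Lower gently.

>>> {"op": "apply_moves", "data": {"steps": [[[0,0,0.004],[0,0,0]],[[0,0,0.008],[0,0,0]],[[0,0,0.008],[0,0,0]],[[0,0,0.008],[0,0,0]],[[0,0,0.008],[0,0,0]],[[0,0,0.008],[0,0,0]],[[0,0,0.008],[0,0,0]],[[0,0,0.008],[0,0,0]],[[0,0,0.008],[0,0,0]],[[0,0,0.004],[0,0,0]]]}}

```text
t: 11.75
ee_pos: [0.5768, 0.0711, 0.1217]
orientation: [0.999, -0.04, -0.0, 0.0]
ft_force: [-0.2, -0.0, -4.2]
opening: 0.254
grasp_force: 65.4
```

Run:
```python
from h import *
s=get_state();print(s["moment"],s["ft_force"])
im,s=grab("wrist","w5")
im2,_=grab("top","t5")
b=im2[140:290,180:310,::-1];a=im[:,:400,::-1]
g=lambda x:np.uint8(255*(np.clip(x/180.,0,1)**.5))
b=cv2.resize(g(b),(390,450),interpolation=2)
o=np.zeros((450,790,3),np.uint8);o[:420,:400]=g(a);o[:,400:]=b;cv2.imwrite("pics/c5.png",o)
plan((.4455,.0087,.1203),-.085)
```

```text
[-0.41609737 -0.04255827 -0.02491304] [-0.16358545 -0.01557239 -4.17650845]
shift(mm) in tool: [-125.9   72.5    1.6] tilt [-0.0007 -0.0001]
heading -0.0793 turn tool z: 0.0057
```

View pics/c5.png

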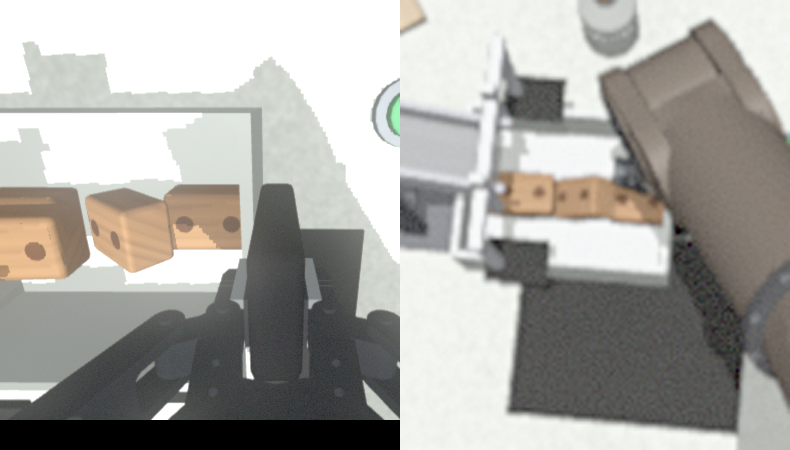

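Four blocks in the bin (4.2 N), gate down again. Carry back over the mat centre.

>>> {"op": "apply_moves", "data": {"steps": [[[-0.006,0.004,0],[0,0,0]],[[-0.012,0.007,0],[0,0,0]],[[-0.017,0.0095,0],[0,0,0]],[[-0.018,0.01,0],[0,0,0.003]],[[-0.018,0.01,0],[0,0,0.003]],[[-0.018,0.01,0],[0,0,0]],[[-0.017,0.0095,0],[0,0,0]],[[-0.012,0.007,0],[0,0,0]],[[-0.0077,0.0053,0],[0,0,0]],[[0,0,0],[0,0,0]]]}}

```text
t: 13.1
ee_pos: [0.4454, 0.0089, 0.1225]
orientation: [0.999, -0.043, 0.0, 0.0]
ft_force: [0.8, 1.3, -4.9]
opening: 0.248
grasp_force: 65.4
```

Run:
```python
from h import *
plan((.4457,.0087,.1065),-.085)
s=get_state()
im,_=grab("wrist","w6")
```

```text
shift(mm) in tool: [ 0.3  0.2 16. ] tilt [ 0.0002 -0.0004]
heading -0.0858 turn tool z: -0.0008
```

>>> {"op": "apply_moves", "data": {"steps": [[[0,0,0.005],[0,0,0]],[[0,0,0.004],[0,0,0]],[[0,0,0.003],[0,0,0]],[[0,0,0.002],[0,0,0]],[[0,0,0.001],[0,0,0]],[[0,0,0.001],[0,0,0]],[[0,0,0],[0,0,0]],[[0,0,0],[0,0,0]],[[0,0,0],[0,0,0]],[[0,0,0],[0,0,0]]]}}

```text
t: 14.4
ee_pos: [0.4459, 0.0093, 0.1064]
orientation: [0.999, -0.043, 0.0, 0.0]
ft_force: [-0.5, -2.1, 1.1]
opening: 0.25
grasp_force: 66.3
```

>>> {"op": "apply_moves", "data": {"steps": [[[0,0,0],[0,0,0]],[[0,0,0],[0,0,0]],[[0,0,0],[0,0,0]],[[0,0,0],[0,0,0]],[[0,0,-0.01],[0,0,0]],[[0,0,-0.03],[0,0,0]],[[0,0,-0.05],[0,0,0]],[[0,0,-0.05],[0,0,0]],[[0,0,-0.05],[0,0,0]],[[0,0,-0.05],[0,0,0]]], "gripper": 1}}

```text
t: 15.65
ee_pos: [0.4452, 0.0096, 0.3488]
orientation: [0.999, -0.042, 0.0, -0.0]
ft_force: [1.2, -1.2, -0.4]
opening: 1.0
grasp_force: 0.0
```

Run:
```python
from h import *
im,s=grab("wrist","w7");print(s["ee_pos"],s["t"])
grab("top","t7")
im=cv2.imread("pics/w7.png")
cv2.imwrite("pics/w7b.png",cv2.resize(np.uint8(255*(np.clip(im/120.,0,1)**.5)),(800,600),interpolation=2))
```

```text
[0.44523247 0.00960443 0.34879723] 15.65
```

View pics/w7b.png

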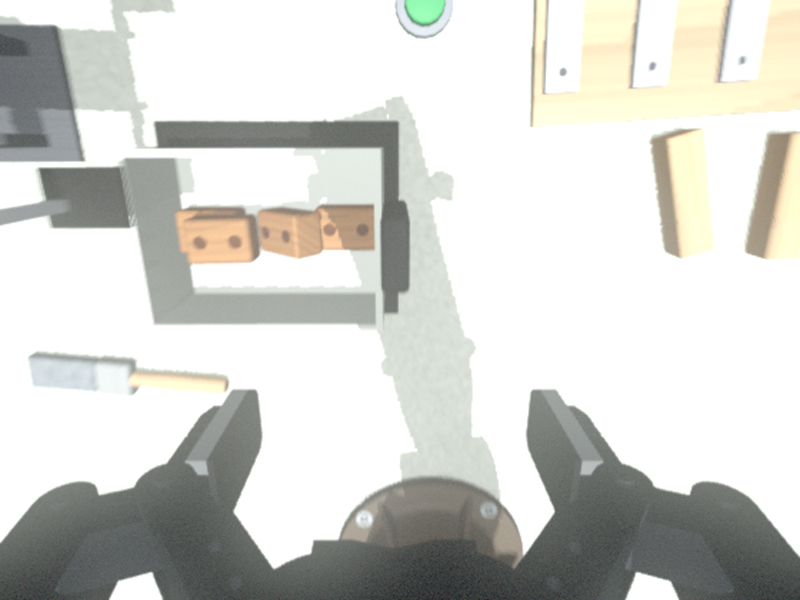

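Bin upright on the mat with stacked blocks; mat corners (157,122),(398,122),(397,312), rim right corners (383,148),(383,327). Two bars and bed at right.

Run:
```python
from h import *
np.set_printoptions(precision=4,suppress=True)
w=lambda p:(p[0]*.7-.15,p[1]*.7-.15);s=get_state()
m=[onz("wrist",w(p),.003,s) for p in[(157,122),(398,122),(397,312)]]
r=[onz("wrist",w(p),.103,s) for p in[(383,148),(383,327)]]
h=[onz("wrist",w(p),.143,s) for p in[(385,203),(408,203),(385,291),(408,291)]]
print(*m,sep="\n");print("mat c",(m[0]+m[2])/2)
print(*r,sep="\n");d=r[0]-r[1];d/=np.linalg.norm(d);n=np.array([-d[1],d[0],0]);c=sum(r)/2+.105*n
print("bin c",c,"yaw dev",np.arctan2(n[0],n[1]),"handle",np.mean(h,0), np.mean(h,0)+.116*n)
d=m[1]-m[2];print(np.arctan2(-d[1],d[0]))
# bars, bed by colour in wrist image
```

```text
[0.572  0.2352 0.003 ]
[ 0.5516 -0.0018  0.003 ]
[0.3533 0.0159 0.003 ]
mat c [0.4627 0.1255 0.003 ]
[0.5288 0.0129 0.103 ]
[0.376  0.0272 0.103 ]
bin c [0.4622 0.1246 0.103 ] yaw dev 0.09307459940035857 handle [0.4552 0.0085 0.143 ] [0.466  0.1239 0.143 ]
0.08870569878627176
```

Bin is centred on the mat within ~2 mm. Now the bed and bars.

>>> {"op": "apply_moves", "data": {"steps": [[[0.006,0.026,-0.001],[0,0,0]],[[0.006,0.026,-0.001],[0,0,0]],[[0.006,0.026,-0.001],[0,0,0]],[[0.006,0.026,-0.001],[0,0,0]],[[0.006,0.026,-0.001],[0,0,0]],[[0.006,0.026,-0.001],[0,0,0]],[[0.006,0.026,-0.001],[0,0,0]],[[0.006,0.026,-0.001],[0,0,0]],[[0.006,0.026,-0.001],[0,0,0]],[[0.006,0.026,0],[0,0,0]]]}}

```text
t: 17.0
ee_pos: [0.4832, -0.2554, 0.3553]
orientation: [0.999, -0.042, -0.0, -0.0]
ft_force: [-0.3, 1.1, -0.3]
opening: 0.999
grasp_force: 0.0
```

Run:
```python
from h import *
im,s=grab("wrist","w8");print(s["ee_pos"],s["t"])
cv2.imwrite("pics/w8b.png",cv2.resize(np.uint8(255*(np.clip(cv2.imread("pics/w8.png")/170.,0,1)**.8)),(800,600),interpolation=2))
```

```text
[ 0.48321663 -0.25537524  0.35534466] 17.0
```

View pics/w8b.png

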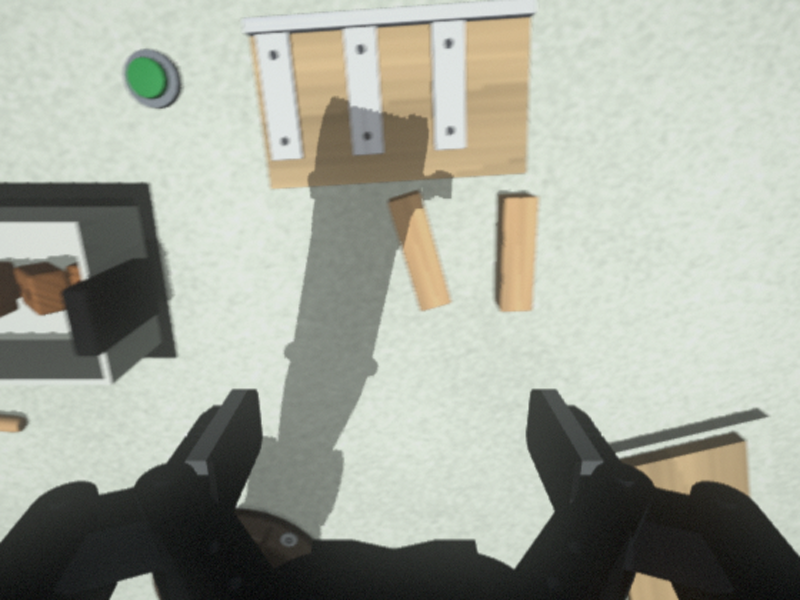

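Bed: stop strip along the top ((250,32)–(533,12)), fences' right faces at x≈288–301, 383, 466; bars at (420,250) and (519,253); button top (146,77).

Run:
```python
from h import *
np.set_printoptions(precision=4,suppress=True)
s=get_state(); im=cv2.imread("pics/w8.png"); sat=cv2.cvtColor(im,cv2.COLOR_BGR2HSV)[:,:,1].astype(float)
def edge(p):  # subpixel largest saturation step
    g=np.diff(cv2.GaussianBlur(p.reshape(1,-1),(5,1),0).ravel());k=int(np.argmax(np.abs(g)));return k+.5
w=lambda p:(p[0]*.7,p[1]*.7)
def vert(x0,x1,ys): # edge columns within range (560 scale), ranges interpolate
    return [(a+edge(sat[y,int(a):int(a)+16]),y) for y in ys for a in [x0+(x1-x0)*(y-ys[0])/(ys[-1]-ys[0])-8]]
for n,x0,x1,ys,z in[("fence0",203,209.5,range(30,106,5),.012),("fence0top",203,209.5,range(30,106,5),.022),("fence1",267,267.5,range(30,104,5),.022),("fence2",325.5,326,range(22,102,5),.022)]:
    P=np.array([onz("wrist",p,z,s) for p in vert(x0,x1,ys)])
    k=np.polyfit(P[:,0],P[:,1],1);r=P[:,1]-np.polyval(k,P[:,0]);g=abs(r)<.003;k=np.polyfit(P[g,0],P[g,1],1);print(n,"heading",np.arctan(k[0]),"y at x=.57",np.polyval(k,.57),"rms",np.std(r[g]),g.sum())
Q=[]
for x in list(range(214,240,4))+list(range(270,300,4))+list(range(330,366,4)):
    y=22-(x-175)*14/198; lo=max(0,int(y)-8); Q.append(onz("wrist",(x,lo+edge(sat[lo:lo+20,x])),.012,s))
Q=np.array(Q);k=np.polyfit(Q[:,1],Q[:,0],1);r=Q[:,0]-np.polyval(k,Q[:,1]);g=abs(r)<.003;k=np.polyfit(Q[g,1],Q[g,0],1);print("stop: heading",-np.arctan(k[0]),"x at y=-.2,-.36",np.polyval(k,[-.2,-.36]),np.std(r[g]),g.sum())
for n,c in[("A",[(396,198),(420,191),(450,302),(424,310)]),("B",[(505,195),(537,196),(533,311),(502,311)])]:
    c=np.array([onz("wrist",w(p),.034,s) for p in c]);print(n,c.mean(0),"heading",np.arctan2(*(c[1]-c[2]+c[0]-c[3])[[1,0]]), np.linalg.norm(c[0]-c[1]),np.linalg.norm(c[1]-c[2]))
# button, wrist+top
def blob(f):
    h=cv2.cvtColor(cv2.imread(f),cv2.COLOR_BGR2HSV);m=cv2.inRange(h,(50,100,40),(85,255,255));M=cv2.moments(m,True);return M["m10"]/M["m00"],M["m01"]/M["m00"]
print("button",tri([ray("wrist",blob("pics/w8.png"),s),ray("top",blob("pics/t7.png"))]))
# bars in top
h=cv2.cvtColor(cv2.imread("pics/t7.png"),cv2.COLOR_BGR2HSV);m=cv2.inRange(h,(8,90,40),(25,255,255));m[:,:330]=0;m[:232]=0
C=[c for c in cv2.findContours(m,0,2)[0] if 150<cv2.contourArea(c)<900]
for c in C:
    r=cv2.minAreaRect(c);print(r,onz("top",r[0],.034))
```

```text
fence0 heading -0.02250200005374047 y at x=.57 -0.1772385532722606 rms 0.0005176833344516105 16
fence0top heading -0.0225020000537409 y at x=.57 -0.17907809480213827 rms 0.000507000315671853 16
fence1 heading -0.012011968029536786 y at x=.57 -0.2582161429218957 rms 0.000383420199694358 15
fence2 heading -0.017438367035613463 y at x=.57 -0.33816011603804236 rms 0.00048368665998285796 16
stop: heading -0.029908630652702918 x at y=-.2,-.36 [0.6676 0.6628] 0.00033997943124269375 24
A [ 0.4564 -0.2868  0.034 ] heading 0.17798520459303674 0.024231516529518445 0.11891607736067829
B [ 0.4443 -0.3838  0.034 ] heading -0.03360482591810943 0.031276651148646466 0.1196312349618449
button (array([ 0.6459, -0.035 ,  0.0037]), [np.float64(0.000827476227020121), np.float64(0.0008274762270204749)])
((419.5, 253.5), (37.0, 11.0), 90.0) [ 0.4418 -0.3732  0.034 ]
((387.0294494628906, 250.11769104003906), (37.593021392822266, 11.156637191772461), 75.96376037597656) [ 0.4515 -0.2748  0.034 ]
```

Run:
```python
from h import *
np.set_printoptions(precision=4,suppress=True)
s=get_state(); im,_=grab("scene","s8"); grab("top","t8")
def blob(f):
    h=cv2.cvtColor(cv2.imread(f),cv2.COLOR_BGR2HSV);m=cv2.inRange(h,(50,80,40),(85,255,255));n,l,st,c=cv2.connectedComponentsWithStats(m);k=1+np.argmax(st[1:,4]);return c[k],st[k,4]
for a in("wrist","w8"),("top","t8"),("scene","s8"):
    b,ar=blob(f"pics/{a[1]}.png");print(a,b,ar,[onz(a[0],b,z,s) for z in(.03,.05,.07)])
print(tri([ray("scene",blob("pics/s8.png")[0]),ray("top",blob("pics/t8.png")[0])]))
print(tri([ray("scene",blob("pics/s8.png")[0]),ray("wrist",blob("pics/w8.png")[0],s)]))
h=cv2.cvtColor(cv2.imread("pics/t8.png"),cv2.COLOR_BGR2HSV)
for v in(190,205):print(h[v,336:426,1].tolist())
for z,u in((.012,351),):pass
print([onz("top",(u,205),.022)[1].round(4) for u in(350,380,405)])
```

```text
('wrist', 'w8') [102.0661  53.9008] 635 [array([ 0.6408, -0.0474,  0.03  ]), array([ 0.6376, -0.0567,  0.05  ]), array([ 0.6344, -0.0661,  0.07  ])]
('top', 't8') [307.4043 190.3298] 94 [array([ 0.6371, -0.0334,  0.03  ]), array([ 0.6329, -0.0321,  0.05  ]), array([ 0.6287, -0.0308,  0.07  ])]
('scene', 's8') [291.2963 293.3457] 81 [array([ 0.643 , -0.0375,  0.03  ]), array([ 0.6463, -0.0455,  0.05  ]), array([ 0.6495, -0.0535,  0.07  ])]
(array([ 0.6404, -0.0336,  0.0184]), [np.float64(0.0010262491408810363), np.float64(0.001026249140880952)])
(array([ 0.6421, -0.0371,  0.0179]), [np.float64(0.004200790266555262), np.float64(0.004200790266555302)])
[13, 12, 18, 67, 90, 59, 5, 5, 3, 2, 2, 2, 3, 5, 3, 17, 65, 88, 85, 83, 86, 86, 86, 86, 83, 86, 86, 84, 86, 87, 88, 43, 5, 3, 5, 4, 6, 4, 3, 5, 2, 44, 87, 88, 86, 87, 87, 87, 87, 85, 87, 87, 87, 87, 85, 90, 63, 2, 7, 2, 3, 4, 5, 6, 5, 3, 15, 64, 87, 85, 86, 87, 84, 86, 86, 85, 86, 84, 87, 86, 87, 88, 85, 88, 87, 60, 17, 12, 14, 13]
[6, 9, 18, 64, 86, 47, 4, 5, 3, 2, 2, 2, 3, 5, 2, 26, 70, 89, 86, 88, 88, 84, 85, 86, 84, 88, 91, 92, 85, 92, 88, 25, 17, 13, 14, 14, 10, 10, 10, 9, 2, 44, 85, 90, 86, 88, 84, 86, 86, 87, 85, 88, 83, 86, 89, 89, 58, 7, 5, 3, 3, 5, 3, 3, 2, 5, 2, 51, 87, 90, 84, 86, 84, 85, 87, 87, 82, 69, 47, 71, 77, 75, 118, 146, 43, 70, 119, 64, 91, 71]
[np.float64(-0.1664), np.float64(-0.2598), np.float64(-0.3375)]
```

The w8 picture was taken while the arm was still settling; retake from rest.

```bash
cat > bed.py <<'E'
from h import *
np.set_printoptions(precision=4,suppress=True)
im,s=grab("wrist","w9");print(s["ee_pos"],s["t"]); hsv=cv2.cvtColor(cv2.imread("pics/w9.png"),cv2.COLOR_BGR2HSV);sat=hsv[:,:,1].astype(float)
old=dict(s);off=0
def edge(p):
    g=np.diff(cv2.GaussianBlur(p.reshape(1,-1),(5,1),0).ravel());k=int(np.argmax(np.abs(g)));return k+.5
def vert(x0,x1,ys):
    return [(int(a)+edge(sat[y,int(a):int(a)+18]),y) for y in ys for a in [x0+(x1-x0)*(y-ys[0])/(ys[-1]-ys[0])-9]]
ox=-4  # view shift since the earlier picture
for n,x0,x1,ys,z in[("fence0",203,209.5,range(30,100,5),.012),("fence1",267,267.5,range(30,100,5),.022),("fence2",325.5,326,range(22,98,5),.022)]:
    P=np.array([onz("wrist",p,z,s) for p in vert(x0+ox,x1+ox,ys)])
    k=np.polyfit(P[:,0],P[:,1],1);r=P[:,1]-np.polyval(k,P[:,0]);g=abs(r)<.003;k=np.polyfit(P[g,0],P[g,1],1);print(n,"heading",np.arctan(k[0]),"y at x=.57",np.polyval(k,.57),"rms",np.std(r[g]),g.sum())
Q=[]
for x in list(range(212,236,4))+list(range(268,298,4))+list(range(328,364,4)):
    y=22-(x-175)*14/198; lo=max(0,int(y)-8); Q.append(onz("wrist",(x,lo+edge(sat[lo:lo+20,x])),.012,s))
Q=np.array(Q);k=np.polyfit(Q[:,1],Q[:,0],1);r=Q[:,0]-np.polyval(k,Q[:,1]);g=abs(r)<.003;k=np.polyfit(Q[g,1],Q[g,0],1);print("stop: heading",-np.arctan(k[0]),"x at y=-.2,-.36",np.polyval(k,[-.2,-.36]),np.std(r[g]),g.sum())
m=cv2.inRange(hsv,(8,60,60),(25,255,255));m[:132]=0;m[225:]=0;m[:,:200]=0
for c in cv2.findContours(m,0,2)[0]:
    if cv2.contourArea(c)>800: r=cv2.minAreaRect(c);print("bar",r,onz("wrist",r[0],.03,s))
g=cv2.inRange(hsv,(50,80,40),(85,255,255));n,l,st,c=cv2.connectedComponentsWithStats(g);b=c[1+np.argmax(st[1:,4])]
print("button",b,tri([ray("wrist",b,s),ray("top",(307.4,190.33)),ray("scene",(291.3,293.35))]))
E
python3 bed.py
```

```text
[ 0.4829 -0.2558  0.3549] 17.15
fence0 heading -0.02905128396772296 y at x=.57 -0.1678333997264978 rms 0.0004167329044381416 14
fence1 heading -0.018595342157266992 y at x=.57 -0.2490217823471638 rms 0.0003688548069598089 14
fence2 heading -0.02135109314158313 y at x=.57 -0.32853983849383683 rms 0.00032947768826983794 16
stop: heading -0.026170567640905 x at y=-.2,-.36 [0.6679 0.6637] 0.0003234813267771692 23
bar ((361.04486083984375, 176.56390380859375), (23.98828887939453, 81.58517456054688), 1.7899105548858643) [ 0.4474 -0.377   0.03  ]
bar ((291.2567138671875, 176.32870483398438), (80.08048248291016, 23.91571807861328), 73.81079864501953) [ 0.4568 -0.2756  0.03  ]
button [98.8548 54.1582] (array([ 0.641 , -0.0337,  0.0198]), [np.float64(0.001306838140719023), np.float64(0.0017520579865438904), np.float64(0.00046612405271490053)])
```

Consistent now. Lane targets: lane0 centre (0.608,-0.187), lane2 centre (0.604,-0.347), heading ‑0.025. Bar B first.

```bash
python3 -c "
from h import *
plan((.4465,-.377,.016),-.034)"
```

```text
shift(mm) in tool: [-25.8 125.4 338.9] tilt [-0.0005  0.0009]
heading -0.0857 turn tool z: -0.0517
```

>>> {"op": "apply_moves", "data": {"steps": [[[-0.0086,0.0418,0.05],[0,0,0]],[[-0.0086,0.0418,0.05],[0,0,0]],[[-0.0086,0.0418,0.05],[0,0,0]],[[0,0,0.05],[0,0,-0.0517]],[[0,0,0.05],[0,0,0]],[[0,0,0.03],[0,0,0]],[[0,0,0.02],[0,0,0]],[[0,0,0],[0,0,0]],[[0,0,0],[0,0,0]],[[0,0,0],[0,0,0]]], "gripper": 1}}

```text
t: 18.45
ee_pos: [0.4495, -0.3717, 0.064]
orientation: [1.0, -0.017, 0.001, 0.001]
ft_force: [0.6, -0.8, -0.1]
opening: 0.999
grasp_force: 0.0
```

Run:
```python
from h import *
camera("wrist")
im,s=grab("wrist","w10");plan((.4465,-.377,.016),-.034)
cal=get_calibration("wrist");T=np.linalg.inv(cal["tool_from_camera"])
hsv=cv2.cvtColor(cv2.imread("pics/w10.png"),cv2.COLOR_BGR2HSV);m=cv2.inRange(hsv,(8,60,60),(25,255,255))
for c in cv2.findContours(m,0,2)[0]:
    if cv2.contourArea(c)>800: r=cv2.minAreaRect(c);print("wood",np.round(r[0]),np.round(r[1]),round(r[2],1),onz("wrist",r[0],.03,s), cv2.boundingRect(c))
```

```text
shift(mm) in tool: [-2.6  5.3 47.7] tilt [ 0.0012 -0.001 ]
heading -0.0336 turn tool z: 0.0004
wood [288. 248.] [184.  62.] 90.0 [ 0.44895312 -0.37855183  0.03      ] (257, 156, 63, 185)
wood [109. 222.] [182.  65.] 64.8 [ 0.46869995 -0.27571834  0.03      ] (42, 137, 116, 182)
wood [152.  58.] [115. 305.] 90.0 [ 0.55411426 -0.31433185  0.03      ] (0, 0, 306, 116)
```

>>> {"op": "apply_moves", "data": {"steps": [[[-0.002,0.0063,0],[0,0,0]],[[0,0,0.02],[0,0,0]],[[0,0,0.017],[0,0,0]],[[0,0,0.01],[0,0,0]],[[0,0,0],[0,0,0]],[[0,0,0],[0,0,0]],[[0,0,0],[0,0,0]],[[0,0,0],[0,0,0]],[[0,0,0],[0,0,0]],[[0,0,0],[0,0,0]]]}}

```text
t: 19.8
ee_pos: [0.4466, -0.3778, 0.0158]
orientation: [1.0, -0.017, 0.0, 0.0]
ft_force: [0.3, -0.2, 0.3]
opening: 0.998
grasp_force: 0.0
```

>>> {"op": "apply_moves", "data": {"steps": [[[0,0,0],[0,0,0]],[[0,0,0],[0,0,0]],[[0,0,0],[0,0,0]],[[0,0,0],[0,0,0]],[[0,0,0],[0,0,0]],[[0,0,0],[0,0,0]],[[0,0,0],[0,0,0]],[[0,0,0],[0,0,0]],[[0,0,-0.02],[0,0,0]],[[0,0,-0.02],[0,0,0]]], "gripper": 0}}

```text
t: 21.05
ee_pos: [0.446, -0.3774, 0.0555]
orientation: [1.0, -0.017, -0.001, -0.0]
ft_force: [0.9, 0.4, -0.8]
opening: 0.388
grasp_force: 59.9
```

Run:
```python
from h import *
camera("wrist");s=get_state();print(s["ee_pos"],s["opening"],s["grasp_force"])
plan((.599,-.349,.056),-.025)
```

```text
[ 0.44731419 -0.37821434  0.05814854] 0.3821977362401098 59.94979798793793
shift(mm) in tool: [150.6 -34.3   2.4] tilt [ 0.0016 -0.0013]
heading -0.0335 turn tool z: -0.0085
```

>>> {"op": "apply_moves", "data": {"steps": [[[0.012,-0.0033,0],[0,0,-0.0085]],[[0.024,-0.005,0],[0,0,0]],[[0.028,-0.006,0],[0,0,0]],[[0.028,-0.006,0],[0,0,0]],[[0.026,-0.006,0],[0,0,0]],[[0.02,-0.005,0],[0,0,0]],[[0.01,-0.003,0],[0,0,0]],[[0,0,0],[0,0,0]],[[0,0,0],[0,0,0]],[[0,0,0],[0,0,0]]]}}

```text
t: 22.35
ee_pos: [0.5945, -0.3479, 0.0557]
orientation: [1.0, -0.013, -0.0, 0.0]
ft_force: [-0.0, 0.0, -1.5]
opening: 0.378
grasp_force: 59.9
```

Run:
```python
from h import *
camera("top");plan((.597,-.350,.0285),-.025)
```

```text
shift(mm) in tool: [ 2.4  2.1 27.3] tilt [-0.0003 -0.0003]
heading -0.0259 turn tool z: -0.0009
```

>>> {"op": "apply_moves", "data": {"steps": [[[0.0015,0.0015,0.01],[0,0,0]],[[0,0,0.008],[0,0,0]],[[0,0,0.006],[0,0,0]],[[0,0,0.002],[0,0,0]],[[0,0,0.001],[0,0,0]],[[0,0,0],[0,0,0]],[[0,-0.001,0],[0,0,0]],[[0,-0.001,0],[0,0,0]],[[0,-0.001,0],[0,0,0]],[[0,0,0],[0,0,0]]]}}

```text
t: 23.65
ee_pos: [0.597, -0.3475, 0.0291]
orientation: [1.0, -0.013, 0.0, 0.001]
ft_force: [0.4, -4.2, -0.9]
opening: 0.387
grasp_force: 59.9
```

>>> {"op": "apply_moves", "data": {"steps": [[[0.001,0,0],[0,0,0]],[[0.001,0,0],[0,0,0]],[[0.001,0,0],[0,0,0]],[[0.001,0,0],[0,0,0]],[[0.001,0,0],[0,0,0]],[[0.001,0,0],[0,0,0]],[[0,0,0],[0,0,0]],[[0,0,0],[0,0,0]],[[0,0,0],[0,0,0]],[[0,0,0],[0,0,0]]]}}

```text
t: 24.9
ee_pos: [0.6016, -0.3477, 0.0285]
orientation: [1.0, -0.013, -0.001, 0.001]
ft_force: [-2.4, -5.2, -2.1]
opening: 0.383
grasp_force: 59.9
```

>>> {"op": "apply_moves", "data": {"steps": [[[0,0,0.0007],[0,0,0]],[[0.001,0,0],[0,0,0]],[[0.001,0,0],[0,0,0]],[[0.001,-0.0005,0],[0,0,0]],[[0.001,-0.0005,0],[0,0,0]],[[0,0,0],[0,0,0]],[[0,0,0],[0,0,0]],[[0,0,0],[0,0,0]],[[0,0,0],[0,0,0]],[[0,0,0],[0,0,0]]]}}

```text
t: 26.15
ee_pos: [0.605, -0.3477, 0.0281]
orientation: [1.0, -0.013, -0.001, 0.001]
ft_force: [-5.3, -6.5, 1.6]
opening: 0.386
grasp_force: 60.4
```

>>> {"op": "apply_moves", "data": {"steps": [[[0.001,0,0],[0,0,0]],[[0.001,0,0],[0,0,0]],[[0.001,0,0],[0,0,0]],[[0,0,0],[0,0,0]],[[0,0,0],[0,0,0]],[[0,0,0],[0,0,0]],[[0,0,0],[0,0,0]],[[0,0,0],[0,0,0]],[[0,0,0],[0,0,0]],[[0,0,0],[0,0,0]]]}}

```text
t: 27.4
ee_pos: [0.6056, -0.3477, 0.0281]
orientation: [1.0, -0.014, -0.003, 0.001]
ft_force: [-13.8, -5.5, 8.3]
opening: 0.383
grasp_force: 61.3
```

>>> {"op": "apply_moves", "data": {"steps": [[[-0.001,0.0005,0],[0,0,0]],[[-0.001,0.0003,0],[0,0,0]],[[0,0,0],[0,0,0]],[[0,0,0],[0,0,0]],[[0,0,0],[0,0,0]],[[0,0,0],[0,0,0]],[[0,0,0],[0,0,0]],[[0,0,0],[0,0,0]],[[0,0,0],[0,0,0]],[[0,0,0],[0,0,0]]]}}

```text
t: 28.65
ee_pos: [0.6057, -0.3478, 0.0281]
orientation: [1.0, -0.013, -0.002, 0.001]
ft_force: [-7.3, -4.6, 3.9]
opening: 0.385
grasp_force: 60.5
```

>>> {"op": "apply_moves", "data": {"steps": [[[0,0,0],[0,0,0]],[[0,0,0],[0,0,0]],[[0,0,0],[0,0,0]],[[0,0,-0.005],[0,0,0]],[[0,0,-0.02],[0,0,0]],[[0,0,-0.04],[0,0,0]],[[0,0,-0.05],[0,0,0]],[[0,0,-0.05],[0,0,0]],[[0,0,0],[0,0,0]],[[0,0,0],[0,0,0]]], "gripper": 0.75}}

```text
t: 29.9
ee_pos: [0.6079, -0.3459, 0.194]
orientation: [1.0, -0.013, 0.0, 0.0]
ft_force: [0.6, 0.6, 0.2]
opening: 0.747
grasp_force: 0.0
```

```bash
cat > bars.py <<'E'
from h import *
import sys
np.set_printoptions(precision=4,suppress=True)
camera("wrist");im,s=grab("wrist",sys.argv[1]);print(s["ee_pos"],s["t"])
hsv=cv2.cvtColor(im,cv2.COLOR_RGB2HSV);m=cv2.inRange(hsv,(8,60,60),(25,255,255))
for c in cv2.findContours(m,0,2)[0]:
    if cv2.contourArea(c)>800: r=cv2.minAreaRect(c);print("wood",np.round(r[0]),np.round(r[1]),round(r[2],1),onz("wrist",r[0],.03,s), cv2.boundingRect(c))
E
python3 bars.py w11; python3 -c "
from h import *
plan((.455,-.277,.14),.178)"
```

```text
[ 0.6074 -0.3457  0.1928] 29.95
wood [218. 323.] [93. 29.] 70.9 [ 0.4548 -0.2763  0.03  ] (203, 276, 43, 92)
wood [201. 193.] [126. 244.] 90.0 [ 0.606  -0.2728  0.03  ] (79, 130, 245, 127)
shift(mm) in tool: [-153.8  -64.8   52.5] tilt [-0.0016  0.0007]
heading -0.025 turn tool z: -0.203
```

>>> {"op": "apply_moves", "data": {"steps": [[[-0.03,-0.013,0],[0,0,0]],[[-0.04,-0.017,0.01],[0,0,0]],[[-0.04,-0.017,0.02],[0,0,0]],[[-0.03,-0.0128,0.0225],[0,0,0]],[[-0.0138,-0.005,0],[0,0,-0.1015]],[[0,0,0],[0,0,-0.1015]],[[0,0,0],[0,0,0]],[[0,0,0],[0,0,0]],[[0,0,0],[0,0,0]],[[0,0,0],[0,0,0]]], "gripper": 1}}

```text
t: 31.25
ee_pos: [0.4559, -0.2772, 0.1404]
orientation: [0.996, 0.089, -0.0, -0.0]
ft_force: [-0.4, 0.3, -0.2]
opening: 0.999
grasp_force: 0.0
```

```bash
python3 bars.py w12; python3 -c "
from h import *
plan((.455,-.276,.016),.178)"
```

```text
[ 0.4559 -0.2772  0.1404] 31.3
wood [274. 204.] [140.  44.] 88.8 [ 0.4581 -0.2754  0.03  ] (251, 134, 47, 141)
wood [290.  72.] [144. 369.] 90.0 [ 0.5577 -0.2695  0.03  ] (106, 0, 370, 145)
shift(mm) in tool: [ -0.6  -1.4 124.5] tilt [-0.0001 -0.    ]
heading 0.1776 turn tool z: -0.0004
```

>>> {"op": "apply_moves", "data": {"steps": [[[-0.0005,-0.001,0.03],[0,0,0]],[[0,0,0.04],[0,0,0]],[[0,0,0.03],[0,0,0]],[[0,0,0.016],[0,0,0]],[[0,0,0.0085],[0,0,0]],[[0,0,0],[0,0,0]],[[0,0,0],[0,0,0]],[[0,0,0],[0,0,0]],[[0,0,0],[0,0,0]],[[0,0,0],[0,0,0]]]}}

```text
t: 32.6
ee_pos: [0.4552, -0.2765, 0.0162]
orientation: [0.996, 0.089, 0.0, 0.0]
ft_force: [-0.1, -0.4, 0.6]
opening: 1.0
grasp_force: 0.0
```

>>> {"op": "apply_moves", "data": {"steps": [[[0,0,0],[0,0,0]],[[0,0,0],[0,0,0]],[[0,0,0],[0,0,0]],[[0,0,0],[0,0,0]],[[0,0,0],[0,0,0]],[[0,0,0],[0,0,0]],[[0,0,0],[0,0,0]],[[0,0,-0.02],[0,0,0]],[[0,0,-0.02],[0,0,0]],[[0,0,0],[0,0,0]]], "gripper": 0}}

```text
t: 33.85
ee_pos: [0.456, -0.2768, 0.057]
orientation: [0.996, 0.089, 0.001, 0.001]
ft_force: [0.2, -0.4, -1.4]
opening: 0.382
grasp_force: 59.4
```

>>> {"op": "apply_moves", "data": {"steps": [[[0,0,0],[0,0,0.1015]],[[0,0,0],[0,0,0.1013]],[[0,0,0],[0,0,0]],[[0,0,0],[0,0,0]],[[0,0,0],[0,0,0]],[[0,0,0],[0,0,0]],[[0,0,0],[0,0,0]],[[0,0,0],[0,0,0]],[[0,0,0],[0,0,0]],[[0,0,0],[0,0,0]]]}}

```text
t: 35.1
ee_pos: [0.4552, -0.2764, 0.056]
orientation: [1.0, -0.012, 0.0, 0.0]
ft_force: [-0.9, -0.4, -0.9]
opening: 0.387
grasp_force: 59.4
```

```bash
python3 -c "
from h import *
plan((.601,-.190,.056),-.025)"
```

```text
shift(mm) in tool: [143.6 -90.    0. ] tilt [ 0.0001 -0.0001]
heading -0.0248 turn tool z: 0.0002
```

>>> {"op": "apply_moves", "data": {"steps": [[[0.01,-0.006,0],[0,0,0]],[[0.02,-0.0125,0],[0,0,0]],[[0.025,-0.016,0],[0,0,0]],[[0.028,-0.018,0],[0,0,0]],[[0.025,-0.016,0],[0,0,0]],[[0.02,-0.0125,0],[0,0,0]],[[0.0116,-0.007,0],[0,0,0]],[[0.004,-0.002,0],[0,0,0]],[[0,0,0],[0,0,0]],[[0,0,0],[0,0,0]]]}}

```text
t: 36.35
ee_pos: [0.6001, -0.1909, 0.0559]
orientation: [1.0, -0.013, -0.0, 0.0]
ft_force: [0.1, 0.2, -1.3]
opening: 0.384
grasp_force: 59.4
```

>>> {"op": "apply_moves", "data": {"steps": [[[0,0,0.01],[0,0,0]],[[0,0,0.008],[0,0,0]],[[0,0,0.006],[0,0,0]],[[0,0,0.002],[0,0,0]],[[0,0,0.0015],[0,0,0]],[[0,0,0],[0,0,0]],[[0,-0.001,0],[0,0,0]],[[0,-0.001,0],[0,0,0]],[[0,-0.001,0],[0,0,0]],[[0,0,0],[0,0,0]]]}}

```text
t: 37.6
ee_pos: [0.601, -0.1883, 0.0286]
orientation: [1.0, -0.013, 0.0, 0.001]
ft_force: [-0.1, -5.2, -1.0]
opening: 0.385
grasp_force: 59.1
```

>>> {"op": "apply_moves", "data": {"steps": [[[0.0015,0,0.0005],[0,0,0]],[[0.0015,0,0],[0,0,0]],[[0.0015,0,0],[0,0,0]],[[0.001,0,0],[0,0,0]],[[0.001,0,0],[0,0,0]],[[0.001,0,0],[0,0,0]],[[0.001,0,0],[0,0,0]],[[0,0,0],[0,0,0]],[[0,0,0],[0,0,0]],[[0,0,0],[0,0,0]]]}}

```text
t: 38.85
ee_pos: [0.6076, -0.1885, 0.0284]
orientation: [1.0, -0.013, -0.002, 0.001]
ft_force: [-8.4, -4.3, 9.1]
opening: 0.382
grasp_force: 60.4
```

>>> {"op": "apply_moves", "data": {"steps": [[[0.001,0,0],[0,0,0]],[[0.001,-0.0005,0],[0,0,0]],[[0.001,0,0],[0,0,0]],[[0,0,0],[0,0,0]],[[0,0,0],[0,0,0]],[[0,0,0],[0,0,0]],[[0,0,0],[0,0,0]],[[0,0,0],[0,0,0]],[[0,0,0],[0,0,0]],[[0,0,0],[0,0,0]]]}}

```text
t: 40.1
ee_pos: [0.6076, -0.1885, 0.0284]
orientation: [1.0, -0.013, -0.004, 0.001]
ft_force: [-19.5, -5.3, 19.9]
opening: 0.383
grasp_force: 61.7
```

>>> {"op": "apply_moves", "data": {"steps": [[[-0.001,0,0],[0,0,0]],[[-0.001,0.0005,0],[0,0,0]],[[-0.001,0.0005,0],[0,0,0]],[[-0.0005,0,0],[0,0,0]],[[0,0,0],[0,0,0]],[[0,0,0],[0,0,0]],[[0,0,0],[0,0,0]],[[0,0,0],[0,0,0]],[[0,0,0],[0,0,0]],[[0,0,0],[0,0,0]]]}}

```text
t: 41.35
ee_pos: [0.6077, -0.1885, 0.0284]
orientation: [1.0, -0.013, -0.001, 0.0]
ft_force: [-7.1, -3.9, 7.3]
opening: 0.383
grasp_force: 60.0
```

>>> {"op": "apply_moves", "data": {"steps": [[[0,0,0],[0,0,0]],[[0,0,0],[0,0,0]],[[0,0,0],[0,0,0]],[[0,0,-0.005],[0,0,0]],[[0,0,-0.02],[0,0,0]],[[0,0,-0.04],[0,0,0]],[[-0.03,0.02,-0.05],[0,0,0]],[[-0.03,0.03,-0.05],[0,0,0]],[[0,0.03,0],[0,0,0]],[[0,0,0],[0,0,0]]], "gripper": 0.75}}

```text
t: 42.6
ee_pos: [0.5479, -0.2682, 0.1929]
orientation: [1.0, -0.015, 0.001, 0.001]
ft_force: [-0.6, 0.3, -1.0]
opening: 0.752
grasp_force: 0.0
```

Run:
```python
from h import *
camera("wrist");im,s=grab("wrist","w13");print(s["ee_pos"],s["t"])
cv2.imwrite("pics/w13b.png",cv2.resize(np.uint8(255*(np.clip(im[:300,60:460,::-1]/170.,0,1)**.8)),(800,600),interpolation=2))
```

```text
[ 0.54830711 -0.2658577   0.19211388] 42.65
```

View pics/w13b.png

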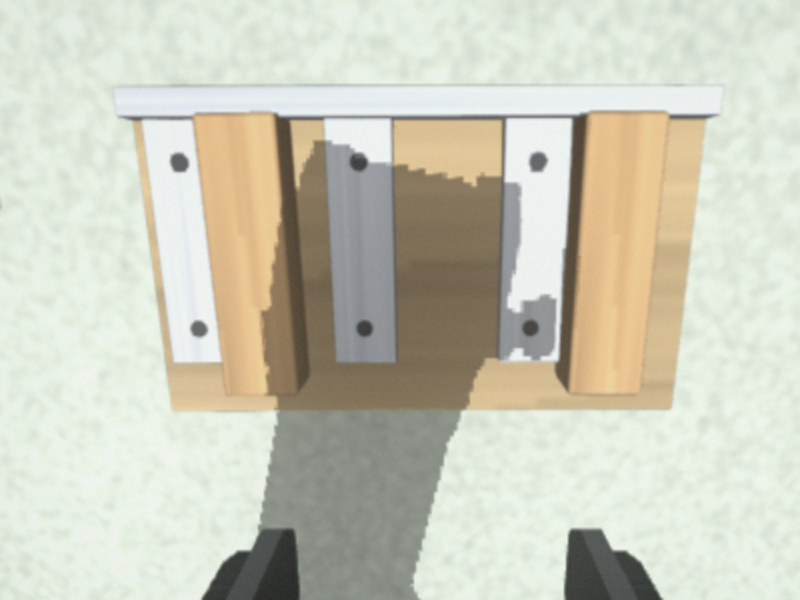

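Both bars lie against the stop; check the fence gaps numerically.

Run:
```python
from h import *
s=get_state();w=lambda p:(p[0]/2+60-.25,p[1]/2-.25)
P=lambda p,z:onz("wrist",w(p),z,s).round(4)
print("lane2: bar",P((588,112),.046),P((571,390),.046),"fence",P((572,118),.022),P((557,361),.022))
print("lane0: bar top +y",P((194,113),.046),P((225,394),.046),"-y",P((277,113),.046),P((297,394),.046),"fence",P((195,119),.022),P((220,362),.022))
print("lane2 -y",P((668,112),.046),P((640,393),.046))
print("stop top edge",P((134,117),.028),P((705,117),.028))
plan((.640,-.0345,.12))
```

```text
lane2: bar [ 0.6631 -0.3294  0.046 ] [ 0.5472 -0.3275  0.046 ] fence [ 0.6635 -0.3279  0.022 ] [ 0.555  -0.3252  0.022 ]
lane0: bar top +y [ 0.6669 -0.1714  0.046 ] [ 0.5494 -0.169   0.046 ] -y [ 0.666  -0.2047  0.046 ] [ 0.5485 -0.202   0.046 ] fence [ 0.6674 -0.1636  0.022 ] [ 0.5588 -0.1605  0.022 ]
lane2 -y [ 0.6622 -0.3615  0.046 ] [ 0.5449 -0.3591  0.046 ]
stop top edge [ 0.6682 -0.1397  0.028 ] [ 0.6618 -0.3834  0.028 ]
shift(mm) in tool: [  85.6 -232.1   71.7] tilt [0.0009 0.0002]
heading -0.0251 turn tool z: None
```

Bars seated within ~1–2 mm; give each a finishing push with shut fingers to be sure. Lane2 from its open ‑y side first.

```bash
python3 -c "
from h import *
plan((.604,-.392,.018),-.025)"
```

```text
shift(mm) in tool: [ 58.5 126.2 173.6] tilt [0.0009 0.0002]
heading -0.0251 turn tool z: -0.0001
```

>>> {"op": "apply_moves", "data": {"steps": [[[0.0195,0.042,0],[0,0,0]],[[0.0195,0.042,0],[0,0,0]],[[0.0195,0.042,0],[0,0,0]],[[0,0,0.05],[0,0,0]],[[0,0,0.05],[0,0,0]],[[0,0,0.04],[0,0,0]],[[0,0,0.02],[0,0,0]],[[0,0,0.0136],[0,0,0]],[[0,0,0],[0,0,0]],[[0,0,0],[0,0,0]]], "gripper": 0}}

```text
t: 43.95
ee_pos: [0.6049, -0.3926, 0.0187]
orientation: [1.0, -0.012, 0.001, 0.001]
ft_force: [0.1, -0.9, 0.4]
opening: -0.002
grasp_force: 0.0
```

>>> {"op": "apply_moves", "data": {"steps": [[[0,-0.003,0],[0,0,0]],[[0,-0.002,0],[0,0,0]],[[0,-0.002,0],[0,0,0]],[[0,-0.001,0],[0,0,0]],[[0,-0.001,0],[0,0,0]],[[0,-0.001,0],[0,0,0]],[[0,-0.001,0],[0,0,0]],[[0,-0.001,0],[0,0,0]],[[0,0,0],[0,0,0]],[[0,0,0],[0,0,0]]]}}

```text
t: 45.2
ee_pos: [0.6041, -0.3802, 0.0171]
orientation: [1.0, -0.012, 0.0, 0.0]
ft_force: [-0.4, 0.7, 0.2]
opening: -0.001
grasp_force: 0.0
```

>>> {"op": "apply_moves", "data": {"steps": [[[0,-0.001,0],[0,0,0]],[[0,-0.001,0],[0,0,0]],[[0,-0.001,0],[0,0,0]],[[0,-0.001,0],[0,0,0]],[[0,0,0],[0,0,0]],[[0,0,0],[0,0,0]],[[0,0,0],[0,0,0]],[[0,0,0],[0,0,0]],[[0,0,0],[0,0,0]],[[0,0,0],[0,0,0]]]}}

```text
t: 46.45
ee_pos: [0.6042, -0.3779, 0.0176]
orientation: [1.0, -0.013, 0.0, 0.001]
ft_force: [-0.5, -6.1, 3.1]
opening: -0.001
grasp_force: 2.6
```

Solid at once: lane2 bar was already on the fence. Now the end push in lane2.

>>> {"op": "apply_moves", "data": {"steps": [[[0,0.006,0],[0,0,0]],[[0,0.004,-0.05],[0,0,0]],[[-0.03,0,-0.02],[0,0,0]],[[-0.03,-0.016,0],[0,0,0]],[[-0.025,-0.02,0],[0,0,0]],[[0,0,0.04],[0,0,0]],[[0,0,0.026],[0,0,0]],[[0,0,0],[0,0,0]],[[0,0,0],[0,0,0]],[[0,0,0],[0,0,0]]]}}

```text
t: 47.7
ee_pos: [0.5208, -0.3485, 0.0224]
orientation: [1.0, -0.012, 0.001, 0.0]
ft_force: [0.7, -0.3, 0.2]
opening: 0.004
grasp_force: 0.0
```

>>> {"op": "apply_moves", "data": {"steps": [[[0.004,0,0],[0,0,0]],[[0.003,0,0],[0,0,0]],[[0.002,0,0],[0,0,0]],[[0.001,0,0],[0,0,0]],[[0.001,0,0],[0,0,0]],[[0.001,0,0],[0,0,0]],[[0.001,0,0],[0,0,0]],[[0,0,0],[0,0,0]],[[0,0,0],[0,0,0]],[[0,0,0],[0,0,0]]]}}

```text
t: 48.95
ee_pos: [0.5312, -0.3484, 0.0208]
orientation: [1.0, -0.013, -0.001, -0.0]
ft_force: [-6.4, 1.2, 4.2]
opening: -0.002
grasp_force: 2.9
```

>>> {"op": "apply_moves", "data": {"steps": [[[-0.009,0,0],[0,0,0]],[[0,0,-0.05],[0,0,0]],[[0,-0.04,0],[0,0,0]],[[0,-0.04,0],[0,0,0]],[[0,-0.04,0],[0,0,0]],[[0,-0.04,0],[0,0,0]],[[0,0,0.03],[0,0,0]],[[0,0,0.02],[0,0,0]],[[0,0,0],[0,0,0]],[[0,0,0],[0,0,0]]]}}

```text
t: 50.2
ee_pos: [0.5283, -0.1884, 0.0218]
orientation: [1.0, -0.013, 0.0, 0.0]
ft_force: [0.2, 0.4, 0.5]
opening: -0.005
grasp_force: 0.0
```

>>> {"op": "apply_moves", "data": {"steps": [[[0.004,0,0],[0,0,0]],[[0.002,0,0],[0,0,0]],[[0.001,0,0],[0,0,0]],[[0.001,0,0],[0,0,0]],[[0.001,0,0],[0,0,0]],[[0,0,0],[0,0,0]],[[0,0,0],[0,0,0]],[[0,0,0],[0,0,0]],[[0,0,0],[0,0,0]],[[0,0,0],[0,0,0]]]}}

```text
t: 51.45
ee_pos: [0.535, -0.1884, 0.0207]
orientation: [1.0, -0.013, -0.002, -0.0]
ft_force: [-6.4, 1.3, 4.8]
opening: 0.002
grasp_force: 3.3
```

Both bars seated. Now the button.

>>> {"op": "apply_moves", "data": {"steps": [[[-0.008,0,0],[0,0,0]],[[0,0,-0.05],[0,0,0]],[[0,0,-0.03],[0,0,0]],[[0.02,-0.03,0],[0,0,0]],[[0.03,-0.04,0],[0,0,0]],[[0.03,-0.045,0],[0,0,0]],[[0.03,-0.04,0],[0,0,0]],[[0,0,0],[0,0,0]],[[0,0,0],[0,0,0]],[[0,0,0],[0,0,0]]]}}

```text
t: 52.7
ee_pos: [0.642, -0.0379, 0.101]
orientation: [1.0, -0.013, -0.0, 0.0]
ft_force: [-0.4, -0.2, 1.0]
opening: 0.001
grasp_force: 0.0
```

Run:
```python
from h import *
camera("wrist");im,s=grab("wrist","w14")
hsv=cv2.cvtColor(im,cv2.COLOR_RGB2HSV);g=cv2.inRange(hsv,(50,80,40),(85,255,255));n,l,st,c=cv2.connectedComponentsWithStats(g);k=1+np.argmax(st[1:,4]);print(c[k],st[k])
print([onz("wrist",c[k],z,s).round(4) for z in(.015,.02,.03,.04)])
print(tri([ray("wrist",c[k],s),ray("top",(307.4,190.33)),ray("scene",(291.3,293.35))]))
plan((.641,-.034,.04))
```

```text
[270.35355893 219.15227538] [ 247  197   48   45 1714]
[array([ 0.6407, -0.0333,  0.015 ]), array([ 0.6425, -0.0335,  0.02  ]), array([ 0.6463, -0.0337,  0.03  ]), array([ 0.65 , -0.034,  0.04 ])]
(array([ 0.64070943, -0.03337874,  0.01688027]), [np.float64(0.0006336702928809669), np.float64(0.001257910647524453), np.float64(0.0010263572104685145)])
shift(mm) in tool: [-1.3 -3.6 61.1] tilt [-0.0001 -0.0006]
heading -0.0268 turn tool z: None
```

>>> {"op": "apply_moves", "data": {"steps": [[[-0.001,-0.004,0.03],[0,0,0]],[[0,0,0.03],[0,0,0]],[[0,0,0.01],[0,0,0]],[[0,0,0.004],[0,0,0]],[[0,0,0.002],[0,0,0]],[[0,0,0.002],[0,0,0]],[[0,0,0.001],[0,0,0]],[[0,0,0],[0,0,0]],[[0,0,0],[0,0,0]],[[0,0,0],[0,0,0]]]}}

```text
t: 54.05
ee_pos: [0.6419, -0.032, 0.0223]
orientation: [1.0, -0.012, 0.0, 0.0]
ft_force: [-0.3, -0.8, 1.2]
opening: -0.006
grasp_force: 0.7
```

>>> {"op": "apply_moves", "data": {"steps": [[[0,0,0.002],[0,0,0]],[[0,0,0.002],[0,0,0]],[[0,0,0.001],[0,0,0]],[[0,0,0.001],[0,0,0]],[[0,0,0.001],[0,0,0]],[[0,0,0],[0,0,0]],[[0,0,0],[0,0,0]],[[0,0,0],[0,0,0]],[[0,0,0],[0,0,0]],[[0,0,0],[0,0,0]]]}}

```text
t: 55.3
ee_pos: [0.642, -0.032, 0.0161]
orientation: [1.0, -0.012, 0.0, 0.0]
ft_force: [-3.2, 0.5, 12.8]
opening: -0.001
grasp_force: 6.5
```

Pressed to the bottom (12.8 N). Retreat and check.

>>> {"op": "apply_moves", "data": {"steps": [[[0,0,-0.01],[0,0,0]],[[0,0,-0.04],[0,0,0]],[[0,0,-0.05],[0,0,0]],[[0,0,-0.05],[0,0,0]],[[-0.03,0.04,-0.03],[0,0,0]],[[-0.04,0.05,0],[0,0,0]],[[-0.04,0.05,0],[0,0,0]],[[0,0,0],[0,0,0]],[[0,0,0],[0,0,0]],[[0,0,0],[0,0,0]]]}}

```text
t: 56.55
ee_pos: [0.5311, -0.1654, 0.195]
orientation: [1.0, -0.011, 0.0, -0.0]
ft_force: [0.9, 1.1, 0.1]
opening: -0.0
grasp_force: 0.0
```

Run:
```python
from h import *
camera("wrist");im,s=grab("wrist","w15");print(s["ee_pos"],s["t"]);grab("scene","s15");grab("top","t15")
np.set_printoptions(precision=4,suppress=True)
hsv=cv2.cvtColor(im,cv2.COLOR_RGB2HSV);sat=hsv[:,:,1].astype(float)
# project bar & fence reference points and report bar top outlines by orange hue vs board
c=get_calibration("wrist");T=np.linalg.inv(c["tool_from_camera"]);R=Rn.from_quat(s["orientation"]).as_matrix()
def pr(X):
    q=T[:3,:3]@(R.T@(np.array(X)-s["ee_pos"]))+T[:3,3];return np.array([c["fx"]*q[0]/q[2]+c["cx"],c["fy"]*q[1]/q[2]+c["cy"]])
for x in(.58,.62):
    a=pr((x,-.15,.03));b=pr((x,-.25,.03));y=int(round((a[1]+b[1])/2));x0,x1=int(a[0]),int(b[0]);print(y,x0,x1,sat[y,x0:x1:1].astype(int).tolist())
# bystander change between first and last top views
d=cv2.absdiff(cv2.imread("pics/top0.png"),cv2.imread("pics/t15.png")).max(2)
for n,(u,v,w,h) in dict(glue=(236,125,28,34),brush=(150,284,80,30),tape=(326,134,20,32),gate=(200,150,40,90),red=(95,198,28,20),purple=(125,235,30,26)).items():print(n,(d[v:v+h,u:u+w]>40).sum())
```

```text
[ 0.53111801 -0.16537238  0.19491108] 56.6
137 258 366 [18, 16, 16, 16, 16, 16, 16, 18, 15, 13, 15, 17, 17, 18, 20, 15, 15, 15, 13, 15, 13, 23, 85, 105, 110, 108, 112, 110, 115, 112, 113, 112, 115, 115, 115, 114, 112, 110, 115, 112, 111, 114, 112, 116, 113, 111, 114, 112, 113, 112, 114, 114, 110, 112, 112, 112, 111, 112, 115, 110, 110, 103, 96, 93, 95, 93, 95, 94, 96, 93, 94, 93, 74, 13, 9, 6, 6, 6, 6, 6, 6, 6, 7, 6, 4, 6, 6, 6, 7, 7, 6, 6, 6, 6, 6, 6, 7, 6, 4, 6, 6, 6, 6, 4, 6, 22, 84, 93]
91 256 369 [19, 17, 17, 17, 18, 15, 18, 15, 17, 14, 14, 19, 17, 14, 14, 17, 12, 15, 15, 15, 15, 15, 13, 3, 81, 110, 113, 111, 113, 111, 113, 113, 113, 114, 113, 114, 113, 119, 116, 115, 115, 115, 113, 113, 113, 113, 114, 111, 111, 113, 113, 112, 114, 117, 118, 112, 114, 113, 113, 113, 114, 115, 114, 114, 112, 101, 96, 95, 96, 97, 96, 95, 95, 97, 96, 94, 92, 54, 4, 12, 6, 4, 6, 6, 6, 6, 4, 7, 6, 6, 6, 6, 6, 6, 6, 6, 7, 7, 6, 6, 6, 6, 7, 4, 6, 6, 6, 6, 6, 6, 6, 24, 87]
glue 0
brush 0
tape 0
gate 194
red 0
purple 0
```

Run:
```python
from h import *
s=get_state()
for y,o,bl,br,f1,f1r in[(137,258,21.6,60.8,72.3,105.4),(91,256,23.6,64.7,77,111.3)]:
    a=[onz("wrist",(o+u,y),z,s)[1].round(4) for u,z in((bl,.046),(br,.046),(f1,.012),(f1,.022),(f1r,.022))];print(a,"lane0 bar -y edge to fence1 (16 if seated):",round((a[1]-a[2])*1e3,1),round((a[1]-a[4])*1e3-30,1))
```

```text
[np.float64(-0.17), np.float64(-0.2043), np.float64(-0.2198), np.float64(-0.2182), np.float64(-0.2495)] lane0 bar -y edge to fence1 (16 if seated): 15.5 15.2
[np.float64(-0.1708), np.float64(-0.2052), np.float64(-0.2211), np.float64(-0.2195), np.float64(-0.2505)] lane0 bar -y edge to fence1 (16 if seated): 15.9 15.3
```

Run:
```python
from h import *
d=cv2.absdiff(cv2.imread("pics/top0.png"),cv2.imread("pics/t15.png")).max(2)
print("crossbar/foot1 change",(d[150:185,205:240]>40).sum(), "foot2",(d[218:236,208:232]>40).sum())
d=cv2.absdiff(cv2.imread("pics/scene0.png"),cv2.imread("pics/s15.png")).max(2);print("scene gate",(d[148:210,286:352]>40).sum())
print("red/blocks on bench? bin orange px:",cv2.inRange(cv2.cvtColor(cv2.imread("pics/t15.png"),cv2.COLOR_BGR2HSV),(5,120,40),(18,255,255))[140:290,90:310].sum()//255)
print(close_job())
```

```text
crossbar/foot1 change 2 foot2 35
scene gate 368
red/blocks on bench? bin orange px: 754
the job is handed in; nothing more can be done
None
```

The job is handed in: all four blocks were caught in the bin, and it is back upright on the middle of its mat with the gate down. Both bars are seated in lanes 0 and 2, the start button was pressed last, and the glue bottle, brush and tape measure are unmoved in the top view.

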